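# Index the marking press over the blank

### The job

Hook a fingertip under the red pull ring on the marking press arm, lift the spring index pin out of its hole, swing the arm one hole across to the anvil where the brass blank lies, and let go so that the pin drops fully home and locks the stamp over the blank. Do it gently: do not pinch or wrench the ring, and leave the blank, the black anvil cover and the other loose things on the bench where they are.

Things in the scene. Friction and masses are not known exactly. Their poses are not given: they have to be found in the camera images.
- press: grey press base, 330 x 330 x 20 mm, fixed to the bench. Origin on the bench under the arm's vertical pivot, z up, -x from the pivot to the middle of the base's front edge (roughly to the robot); it reaches 270 mm that way, 60 mm behind. Two anvils, 58 mm across, 60 mm high, at (-190.5, -110) and (-190.5, +110) mm, that is 220 mm from the pivot, 30 degrees either side of -x
- pivot (a point): the pivot axis at the top face of the steel index disc (270 mm across, 117 mm above the bench), axes as the press. The disc has holes every 30 degrees on a circle of 110 mm radius about the pivot; the pin starts in the one at -x, with the arm parked midway between the anvils
- press_arm (a joint): angle of the green arm about the pivot, rad, counter-clockwise from above; 0 = parked along the press's -x. One hole is 0.5236: +0.5236 puts the stamp over the anvil on the press's -y side, -0.5236 over the +y one. Pin play in a hole about 0.009. Light drag (2 N at the ring); stays where left. Arm 46 mm wide, top 148 mm above the bench
- index_pin (a joint): height of the spring index pin above home, m: 0 = fully home in a hole, out of the hole above about 0.010, hard stop at 0.022. It takes about 5 N to start lifting and 10 N at the stop; let go, it springs down, or rides on the disc until the arm brings it over a hole
- ring (a point): centre of the red pull ring, rigid on the pin: 48 mm inside, 60 outside, bar 6 mm. Axes turn with the arm: x along the arm to the pivot, z up. The ring leans 45 degrees, top towards the pivot, open to a finger pointing forward and down, tilted 30 to 45 degrees from upright. Centre 91 mm from the pivot, 200 mm up
- ring_top (a point): middle of the bar at the ring's highest point, under which the fingertip lifts: 19 mm nearer the pivot and 19 mm higher than the ring's centre. The ring's lowest point sits on the pin, 19 mm the other way. Below the ring's centre there is free room down to the arm, 52 mm; the bush round the pin ends 30 mm below it
- press_head (a point): centre of the underside of the round brass stamp (40 mm) under the head of the arm, 220 mm from the pivot and 100 mm above the bench; a black palm knob on top of the head reaches 191 mm above the bench
- blank_center (a point): centre of the loose bright brass disc to be stamped, 44 mm across, 5 mm thick, lying on one of the two anvils (which one varies)
- cover_center (a point): centre of the loose black cover, 56 mm across, with a small knob, 23 mm high in all, lying on the other anvil
- rivet_tin: aluminium tin with blue lid, 71 mm across, 46 mm high, origin under its centre; stands beside the press
- thread_spool: wooden spool of cream thread, 64 mm across, 80 mm high, origin under its centre; stands beside the press
- mallet: mallet lying on the bench, white head 60 mm thick and 100 mm long, wooden handle, 220 mm long in all, origin under its middle
- slab_weight: dark steel slab weight 200 x 130 x 32 mm with a small turned wooden knob, 78 mm high in all, origin under its centre
- glue_jar: jar with yellow label and black cap, 68 mm across, 95 mm high, origin under its centre

How it is judged:
By the outcome, as a careful person would: the job done as asked, in the order asked, and still so for the second after the job is handed in, with the robot touching nothing.
It also fails if it takes over 58 s, if anything falls off the work surface, if the arm or the gripper's body presses on something with over 40 N, if the wrist force passes 120 N, or if a joint passes its speed limit or range.

### The arm

A 7-joint arm with a two-finger parallel gripper is mounted at the origin on the work surface. World frame = base frame: x ahead of the robot, y to its left, z up, the work surface at z = 0. Lengths are in m, angles in rad, forces in N, time in s.
With the tool pointing down it reaches from about 0.35 to 0.9 m from the base axis. Payload 8.1 kg.
Tool frame: the origin (TCP) lies at the very end of the fingers, on their centre line; the grasp point (between the pads) lies 19 mm behind it; z points along the fingers, y is the line along which they close (so a half turn about z gives the same grasp; the last joint's range is limited). The gripper opens to 92 mm and grips with 3 to 60 N. Pads are 19 mm wide; open, the fingers measure 130 mm over their backs; the gripper's body (75 mm by 190 mm) begins 47 mm behind the grasp point.
Start: joints at [1.109, 0.434, 0.025, 1.573, -0.012, 1.134, -0.075], TCP at [0.219, -0.585, 0.227] pointing down, gripper open.
Joint ranges: [-2.62, 2.62], [-0.44, 2.09], [-1.27, 1.32], [0.08, 2.57], [-1.32, 4.46], [0.12, 2], [-2.74, 2.74]. Speed limits (rad/s): [2.22, 2.22, 3.01, 3.01, 3.14, 3.14, 3.14].

### API

Orientations are given as a rotation vector (axis times angle).
In Python, from cell import arm gives the robot as it stands.
- The arm moves only by the tool jog_arm, never from a script. Its argument "rows" is a list of rows, each a list of 3 entries, a list of its own where there are three numbers: the shift along the world's x, y, z in cm, then the turn, a rotation vector about the world's x, y, z in degrees, then the opening, from 0 (shut) to 1 (fully open). A call has 1 to 8 rows; each row is the pose to reach, as a shift and turn from the pose commanded when the call began; what a row does not reach only later rows make up. A row lasts 1/8 s, in which the tool goes at most 62.5 mm and 10.7 degrees, less where a joint would pass 70% of its speed; a pose out of reach is approached as far as the arm can. A call with a gripper value outside its range is refused whole. The fingers move at their own pace and stop on an object; "newtons" is the grip in N (left out, the last holds). Time passes only in rows, so rows that repeat a pose let the fingers close. It gives the time, the measured TCP pose, the force, the opening and the grip force at its end, in the units of the state.
- arm.observe(): the state, without advancing time (a new reading comes with each control period).
- arm.get_image(name): name is "scene" or "top" or "wrist"; returns a dict with "img" (480x640x3 uint8, red, green, blue), "depth" (480x640 float32, m along the optical axis (not along the pixel's ray), 0 where there is no reading), "fx", "fy", "cx", "cy" (pixels), "rvec" (rotation vector, rad) and "tvec" (3), from world to camera coordinates, as OpenCV has them; the wrist camera has in their place "mount" (4x4, takes a point from camera to tool coordinates, whose origin is the TCP and whose axes are the flange's). Camera axes: x right, y down, z forward; pixel columns grow to the right and rows downward; lengths in m; the calibration is good to about 2 mm. A picture is of the moment at which its call begins: read the wrist's pose just before it.
- arm.sign_off(): hands the job in; it is judged then, once.
The state is a dict: "clock": time; "joints": joint angles; "dq": joint speeds; "joint_efforts": joint torques, N m; "position": TCP position; "ee_rot": TCP orientation; "force": force on the tool from outside, world axes, zero at the start; "ft_torque": the same for the moment, N m; "width": opening from 0.0 (shut) to 1.0 (fully open); "gripper_force": force on a finger pad.
Only numpy, scipy, OpenCV 4.12 (cv2) and the standard library are available. Lean on these libraries where they do the work, as an engineer would, in place of code of your own. Each camera call takes 0.05 s, during which the arm holds its last target. There are 200 camera calls.

## Working session

There is one attempt and no reset: what is moved stays moved. The work goes in short steps, Python scripts to look and compute and a tool call to move; the robot and the scene stay as the last step left them, time stands still between calls to the robot, and variables do not carry over. Pictures are saved under pics/ and viewed, at most 10 in all, crops included, and the job is handed in when it is done.

Besides the shell and the picture viewer there is one more tool, called after "Call:" as name(argument=value, ...), one argument or row to a line, values as JSON. jog_arm: Moves the arm, as the interface text tells. Its arguments: {"type":"object","properties":{"rows":{"type":"array","items":{"type":"array"}},"newtons":{"type":"number"}},"required":["rows"]}

```bash
mkdir -p pics; ls
python3 - <<'E'
from cell import arm
import cv2,numpy as np
s=arm.observe();print({k:np.round(v,3) for k,v in s.items()})
for n in("scene","top"):
    d=arm.get_image(n);cv2.imwrite(f"pics/{n}0.png",d["img"][:,:,::-1]);np.savez(f"{n}0.npz",**d)
E
```

```text
pics
{'clock': np.float64(0.0), 'joints': array([ 1.109,  0.435,  0.025,  1.574, -0.012,  1.134, -0.075]), 'dq': array([ 0.001, -0.   ,  0.001,  0.001, -0.   ,  0.   , -0.001]), 'joint_efforts': array([ 0.0000e+00, -6.6785e+01,  9.8600e-01, -3.1447e+01, -6.0000e-02,
        4.3000e-02,  0.0000e+00]), 'position': array([ 0.219, -0.585,  0.226]), 'ee_rot': array([-3.09e+00, -5.60e-01,  1.00e-03]), 'force': array([0.335, 0.038, 1.022]), 'ft_torque': array([-0.039,  0.013, -0.02 ]), 'gripper_force': np.float64(0.0), 'width': np.float64(0.997)}
```

View pics/scene0.png

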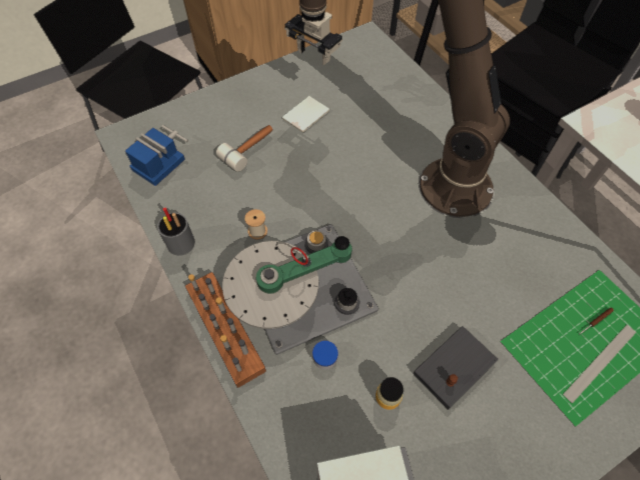

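View pics/top0.png

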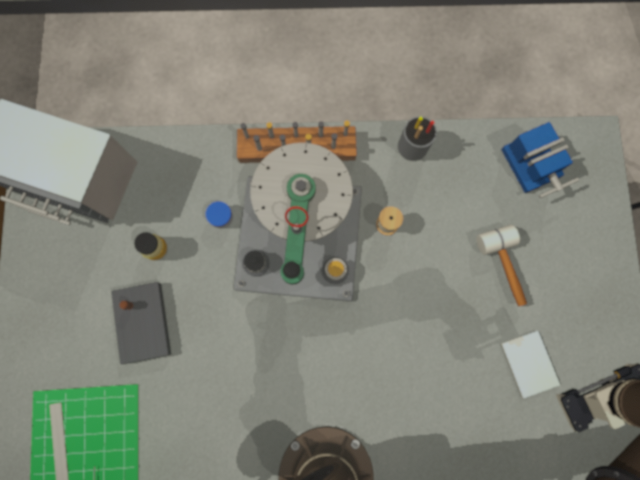

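The blank (top 336,269) is on the -y anvil and the cover (255,262) on the +y one. The ring is at (296,216), the pivot cap at (301,187) and the palm knob at (292,270). Next I'll measure these.

```bash
cat > h.py <<'E'
import cv2,numpy as np
from scipy.spatial.transform import Rotation as R
def cloud(d):
    Z=d["depth"].astype(float);v,u=np.indices(Z.shape)
    P=np.stack([(u-d["cx"])/d["fx"]*Z,(v-d["cy"])/d["fy"]*Z,Z],-1)
    if "rvec" in d: return (P-d["tvec"])@R.from_rotvec(np.ravel(d["rvec"])).as_matrix()
    return P@d["mount"][:3,:3].T+d["mount"][:3,3]
def hsv(d): return cv2.cvtColor(np.ascontiguousarray(d["img"]),cv2.COLOR_RGB2HSV).astype(int)
E
python3 - <<'E'
from h import *
for n in("top","scene"):
    d=dict(np.load(n+"0.npz"));P=cloud(d);H=hsv(d);ok=d["depth"]>0;x,y,z=P[...,0],P[...,1],P[...,2]
    reg=ok&(x>.3)&(x<.95)&(abs(y)<.4)
    red=reg&((H[...,0]<6)|(H[...,0]>174))&(H[...,1]>150)&(z>.15)
    q=P[red];print(n,"red",len(q),q.mean(0).round(4),q.min(0).round(3),q.max(0).round(3))
    g=reg&(abs(H[...,0]-75)<20)&(H[...,1]>80)&(z>.13)&(z<.16)
    q=P[g];print("green",len(q),q.mean(0).round(4),(cv2.minAreaRect((q[:,:2]*1000).astype(np.float32))))
    k=reg&(z>.18)&(z<.2)&(H[...,2]<70)&~red;q=P[k];print("knob",len(q),q.mean(0).round(4) if len(q) else'')
    dd=reg&(z>.112)&(z<.122);q=P[dd];print("disc",len(q),cv2.minEnclosingCircle((q[:,:2]*1000).astype(np.float32)))
    b=reg&(abs(H[...,0]-18)<8)&(H[...,1]>110)&(z>.055)&(z<.07);q=P[b];print("blank",len(q),np.median(q,0).round(4) if len(q) else'')
    b=reg&(z>.07)&(z<.09)&(H[...,2]<60);q=P[b];print("cover",len(q),np.median(q,0).round(4) if len(q) else'')
E
```

```text
top red 27 [ 0.8004 -0.1687  0.1746] [ 0.626 -0.301  0.153] [0.901 0.069 0.223]
green 887 [0.6142 0.0603 0.1485] ((626.80224609375, 55.36460494995117), (63.33927917480469, 273.6094970703125), 84.93671417236328)
knob 199 [0.5182 0.0719 0.1872]
disc 6358 ((765.5037231445312, -49.591793060302734), 304.9294738769531)
blank 185 [ 0.536  -0.0393  0.0642]
cover 112 [0.5624 0.178  0.0725]
scene red 87 [ 0.7002 -0.0118  0.1919] [ 0.628 -0.304  0.151] [0.904 0.088 0.222]
green 1237 [0.6383 0.069  0.147 ] ((634.7589111328125, 57.368499755859375), (75.09256744384766, 282.0775146484375), 85.54637145996094)
knob 154 [0.5241 0.0768 0.1867]
disc 5178 ((768.4737548828125, -49.87298583984375), 303.2423400878906)
blank 134 [ 0.5376 -0.0373  0.0639]
cover 119 [0.5679 0.1807 0.0725]
```

Run:
```python
from h import *
for n in("top","scene"):
    d=dict(np.load(n+"0.npz"));P=cloud(d);H=hsv(d);ok=d["depth"]>0;x,y,z=P[...,0],P[...,1],P[...,2]
    reg=ok&(x>.4)&(x<.95)&(y>-.15)&(y<.25)
    red=reg&((H[...,0]<8)|(H[...,0]>172))&(H[...,1]>110)&(z>.16)&(x<.75)&(abs(y-.06)<.06)
    q=P[red];print(n,"red",len(q),q.mean(0).round(4),q.min(0).round(3),q.max(0).round(3))
    m=(reg&(z>.108)&(z<.125)&(H[...,1]<60)).astype(np.uint8)
    nl,L,S,C=cv2.connectedComponentsWithStats(m);i=1+S[1:,4].argmax();q=P[L==i];hull=cv2.convexHull((q[:,:2]*1000).astype(np.float32))
    print("disc",len(q),q[:,2].mean(),cv2.fitEllipse(hull),cv2.minEnclosingCircle(hull))
    # base edges
    m=reg&(z>.014)&(z<.03)&(x<.7);q=P[m];print("base",cv2.minAreaRect((q[:,:2]*1000).astype(np.float32)), q.min(0),q.max(0))
    t=reg&(z>.168)&(z<.195)&(x>.66)
    q=P[t];print("pivcap",len(q),q.mean(0).round(4) if len(q) else'')
```

```text
top red 90 [0.6453 0.0546 0.2012] [0.626 0.031 0.18 ] [0.667 0.083 0.224]
disc 6372 0.11642688178176565 ((736.6997680664062, 47.536231994628906), (268.8958740234375, 269.9568176269531), 100.46033477783203) ((737.0948486328125, 47.29728317260742), 135.87646484375)
base ((594.5870971679688, 79.50756072998047), (359.558837890625, 250.94815063476562), 83.35750579833984) [ 0.45012932 -0.11351997  0.0140038 ] [0.69992447 0.24990529 0.02990003]
pivcap 81 [0.7359 0.0478 0.1708]
scene red 93 [0.648  0.0609 0.1995] [0.627 0.029 0.161] [0.67  0.088 0.223]
disc 5219 0.11613366682990106 ((739.6397705078125, 47.61969757080078), (267.4353942871094, 272.4222412109375), 168.69175720214844) ((740.0007934570312, 47.80257797241211), 136.5386199951172)
base ((579.03369140625, 67.77436065673828), (331.783935546875, 215.64234924316406), 82.96501159667969) [ 0.45570387 -0.10018295  0.01400432] [0.699949   0.24233216 0.02995257]
pivcap 64 [0.7395 0.0481 0.1711]
```

```bash
cat > plan.py <<'E'
from h import *
import sys
PIV=np.array([.738,.0475]);PSI=np.deg2rad(-7.)
def target(th,a,n,lift,tilt=45,s=.037,lat=0):
    """th arm angle(deg); a: tip past ring plane along finger; n: shift toward ring top (perp. to finger); lift; s finger offset; lat: extra to press +y (m)"""
    yaw=PSI+np.deg2rad(th);c,sn=np.cos(yaw),np.sin(yaw)
    X=np.array([c,sn,0]);Y=np.array([-sn,c,0]);Z=np.array([0,0,1.]);t=np.deg2rad(tilt)
    C=np.array([*PIV,.2])-.091*X
    f=np.sin(t)*X-np.cos(t)*Z;u=np.cos(t)*X+np.sin(t)*Z
    p=C+a*f+n*u+lift*Z+(s+lat)*Y
    return p,np.stack([u,-Y,f],1)
def show(tag,T,ref):
    p,M=T;p0,M0=ref
    print(tag,"shift cm",((p-p0)*100).round(2),"turn deg",np.rad2deg(R.from_matrix(M@M0.T).as_rotvec()).round(1),"pos",p.round(4))
E
cat > w.py <<'E'
import sys
from cell import arm
from plan import *
s=arm.observe();d=arm.get_image("wrist");cv2.imwrite(sys.argv[1],d["img"][:,:,::-1])
np.savez("w.npz",pos=s["position"],rot=s["ee_rot"],**d)
print(s["clock"],np.round(s["position"],4),np.round(s["ee_rot"],3),np.round(s["joints"],2),np.round(s["force"],1))
E
python3 w.py pics/w0.png
python3 - <<'E'
from plan import *
w=np.load("w.npz");ref=(w["pos"],R.from_rotvec(w["rot"]).as_matrix())
show("pre",target(0,-.12,0,0),ref);show("in",target(0,.02,0,0),ref)
print(w["mount"].round(3),ref[1].round(3))
E
```

```text
0.1 [ 0.2193 -0.5848  0.226 ] [-3.09e+00 -5.60e-01  1.00e-03] [ 1.11  0.44  0.02  1.57 -0.01  1.13 -0.08] [-0.2  0.8  0.7]
pre shift cm [34.87 69.05  5.88] turn deg [  5.3 -45.1 -26.1] pos [0.568  0.1057 0.2849]
in shift cm [44.69 67.84 -4.02] turn deg [  5.3 -45.1 -26.1] pos [0.6662 0.0936 0.1859]
[[-0.001 -0.954 -0.301  0.083]
 [ 1.    -0.001 -0.    -0.   ]
 [-0.    -0.301  0.954 -0.158]
 [ 0.     0.     0.     1.   ]] [[ 0.936  0.351 -0.001]
 [ 0.351 -0.936  0.001]
 [-0.    -0.001 -1.   ]]
```

View pics/w0.png

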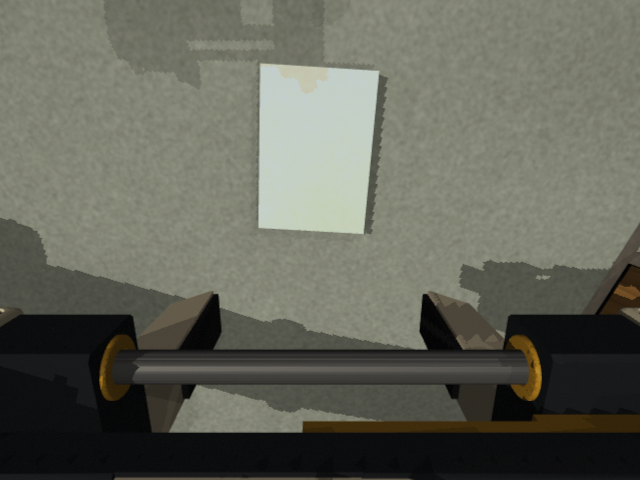

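The wrist view shows tapered fingers, with tips at about (217,293) and (425,293), and the camera on the tool's +x side. Next I move to the stand-off pose.

Call:
jog_arm(
  rows=[
    [[2,4,6],[1,-6,-3],0.6],
    [[5,9,10],[1.5,-12,-7],0.6],
    [[8,14,12],[2,-18,-10],0.6],
    [[11,19.5,13],[3,-25,-14],0.6],
    [[14,25,13],[4,-32,-18],0.6],
    [[17,30.5,13],[4.5,-38,-22],0.6],
    [[20,36,13],[5.3,-45.1,-26.1],0.6],
    [[22,41,13],[5.3,-45.1,-26.1],0.6],
  ],
)

```text
clock: 1.15
position: [0.4338, -0.1823, 0.3545]
ee_rot: [2.855, -0.181, 1.181]
force: [0.8, 0.0, 0.4]
width: 0.6
gripper_force: 0.0
```

Call:
jog_arm(
  rows=[
    [[2,5,0],[0,0,0],0.6],
    [[4,10,0],[0,0,0],0.6],
    [[6.5,15,0],[0,0,0],0.6],
    [[9,20,0],[0,0,0],0.6],
    [[11,24,0],[0,0,0],0.6],
    [[12.9,28,-3],[0,0,0],0.6],
    [[12.9,28,-6],[0,0,0],0.6],
    [[12.9,28,-7],[0,0,0],0.6],
  ],
)

```text
clock: 2.15
position: [0.5187, 0.078, 0.322]
ee_rot: [2.871, -0.162, 1.193]
force: [-0.1, -0.0, -0.4]
width: 0.601
gripper_force: 0.0
```

```bash
python3 w.py pics/w1.png
python3 - <<'E'
from plan import *
w=dict(np.load("w.npz"));M=R.from_rotvec(w["rot"]).as_matrix();ref=(w["pos"],M)
show("pre",target(0,-.12,0,0),ref)
P=cloud(w)@M.T+w["pos"];H=hsv(w);T=cloud(w)
red=((H[...,0]<8)|(H[...,0]>172))&(H[...,1]>110)&(w["depth"]>.05)
v,u=np.nonzero(red);q=P[red];k=(abs(q-[.648,.0586,.2])<.045).all(1);q=q[k];print(len(q),q.mean(0),q.min(0),q.max(0),u[k].mean(),v[k].mean())
# tips: nearby points
t=(abs(T[...,2])<.02)&(abs(T[...,1])<.08)&(abs(T[...,0])<.03)&(w["depth"]>0);q=T[t];print(len(q));
for sg in(1,-1):
    r=q[q[:,1]*sg>0]
    if len(r):print(r.min(0).round(4),r.max(0).round(4))
E
```

```text
2.15 [0.5187 0.078  0.322 ] [ 2.871 -0.162  1.193] [ 1.26 -0.44 -1.27  2.25 -0.84  0.32 -1.12] [-0.1 -0.  -0.4]
pre shift cm [ 4.92  2.77 -3.71] turn deg [-0.8  0.2 -0.9] pos [0.568  0.1057 0.2849]
1141 [0.64756472 0.05733139 0.2024291 ] [0.62565285 0.02845259 0.17690839] [0.6698079  0.08710916 0.222842  ] 329.9070990359334 212.85889570552146
2065
[-0.0097  0.0269 -0.02  ] [0.0119 0.0438 0.0013]
[-0.0096 -0.0447 -0.02  ] [ 0.0121 -0.0276  0.0021]
```

View pics/w1.png

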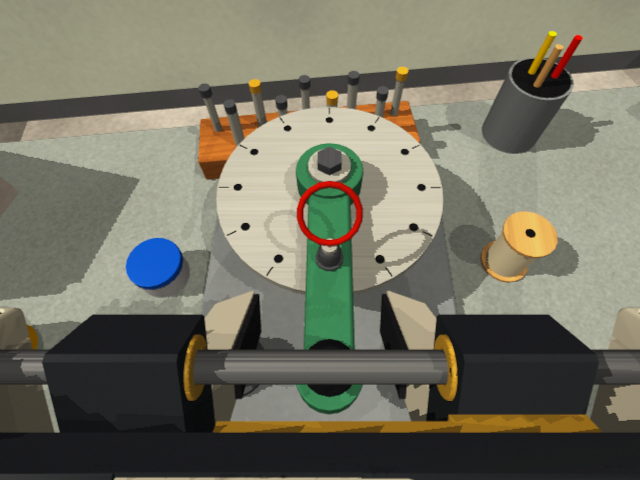

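The ring is at (330,213), open towards the tool. Its measured centre agrees with the model (0.6475, 0.058, 0.201). Joints 2 and 3 are at their limits, so I'll move outward in small steps and watch whether that eases.

Call:
jog_arm(
  rows=[
    [[2,1,0],[0,0,0],0.6],
    [[4,2,0],[0,0,0],0.6],
    [[6,2.8,-1],[0,0,0],0.6],
    [[6,2.8,-1],[0,0,0],0.6],
  ],
)

```text
clock: 2.7
position: [0.5371, 0.0894, 0.3463]
ee_rot: [2.883, -0.152, 1.213]
force: [-0.1, -1.1, -0.1]
width: 0.6
gripper_force: 0.0
```

```bash
cat > st.py <<'E'
from cell import arm
from plan import *
import sys
s=arm.observe();print(s["clock"],np.round(s["position"],4),np.round(s["joints"],2),np.round(s["force"],1))
ref=(s["position"],R.from_rotvec(s["ee_rot"]).as_matrix())
for a in sys.argv[1:]: show(a,eval(f"target({a})"),ref)
E
python3 st.py "0,-.05,0,0,45,.036" "0,-.05,0,0,40,.036" "0,-.05,0,0,35,.036"
```

```text
2.7 [0.5371 0.0894 0.3463] [ 1.27 -0.44 -1.27  2.18 -0.81  0.37 -1.16] [-0.1 -1.1 -0.1]
0,-.05,0,0,45,.036 shift cm [  7.99   0.92 -11.09] turn deg [-1.5  0.7 -1.7] pos [0.617  0.0986 0.2354]
0,-.05,0,0,40,.036 shift cm [  8.31   0.88 -10.8 ] turn deg [-1.   5.7 -1.6] pos [0.6202 0.0982 0.2383]
0,-.05,0,0,35,.036 shift cm [  8.65   0.84 -10.53] turn deg [-0.5 10.7 -1.5] pos [0.6236 0.0978 0.241 ]
```

The IK has run into joint limits on a bad branch. I'll identify the kinematics from the recorded poses so I can pick a better one.

```bash
cat > kin.py <<'E'
from plan import *
from itertools import product
from scipy.optimize import least_squares
from cell import arm
s=arm.observe()
D=[([1.109,.4345,.025,1.5735,-.012,1.134,-.075],[.2193,-.5848,.226],[-3.09,-.56,.001]),
   ([1.26,-.44,-1.27,2.25,-.84,.32,-1.12],[.5187,.078,.322],[2.871,-.162,1.193]),
   (s["joints"],s["position"],s["ee_rot"])]
Rz=lambda a:R.from_euler('z',a).as_matrix();Ry=lambda a:R.from_euler('y',a).as_matrix()
def fk(q,sg,p):
    phi,gam,d1,d3,e3,e5,d5,d7,e1,e7=p
    z=lambda d,e=0:np.array([e,0,d])
    M=Rz(phi+sg[0]*q[0]);x=M@z(d1,e1);M=M@Ry(q[1])@Rz(sg[1]*q[2]);x=x+M@z(d3,e3)
    M=M@Ry(q[3]);x=x+M@z(0,e5);M=M@Rz(sg[2]*q[4]);x=x+M@z(d5)
    M=M@Ry(q[5]);x=x+M@z(0,e7);M=M@Rz(sg[3]*q[6]+gam);return x+M@z(d7),M
def fit(sg,phi):
    def f(p):
        o=[]
        for q,x,r in D:
            X,M=fk(q,sg,p);o+=list((X-x)*3)+list((M-R.from_rotvec(r).as_matrix()).ravel()*.5)
        return np.r_[o,.003*(p[2:]-[.3,.4,0,0,.4,.3,0,0])]
    return least_squares(f,[phi,0,.3,.4,0,0,.4,.3,0,0])
if __name__=="__main__":
    L=[]
    for sg in product([1,-1],repeat=4):
        for phi in(-2,-1,0,1,2,3):
            r=fit(sg,phi);L.append((r.cost,sg,r.x.round(4)))
    L.sort(key=lambda t:t[0])
    for l in L[:6]:print(l)
    np.savez("kin.npz",sg=L[0][1],p=L[0][2])
E
python3 kin.py
```

```text
(np.float64(0.0015007901493638471), (-1, -1, -1, -1), array([-0.0565,  1.5285,  0.1243,  0.0958,  0.0651, -0.0958,  0.5865,
       -0.2033, -0.2908, -0.2437]))
(np.float64(0.001500790149364005), (-1, -1, -1, -1), array([-0.0565,  1.5285,  0.1243,  0.0958,  0.0651, -0.0958,  0.5865,
       -0.2033, -0.2908, -0.2437]))
(np.float64(0.0015007901493640716), (-1, -1, -1, -1), array([-0.0565,  1.5285,  0.1243,  0.0958,  0.0651, -0.0958,  0.5865,
       -0.2033, -0.2908, -0.2437]))
(np.float64(0.0015007901493652108), (-1, -1, -1, -1), array([-0.0565,  1.5285,  0.1243,  0.0958,  0.0651, -0.0958,  0.5865,
       -0.2033, -0.2908, -0.2437]))
(np.float64(0.02245382394656205), (1, -1, -1, -1), array([-2.3462,  1.6196,  0.562 ,  0.9218,  0.194 ,  0.2472,  0.1314,
        0.8102,  0.4562,  0.41  ]))
(np.float64(0.022453823946573657), (1, -1, -1, -1), array([3.937 , 1.6196, 0.562 , 0.9218, 0.194 , 0.2472, 0.1314, 0.8102,
       0.4562, 0.41  ]))
```

Call:
jog_arm(
  rows=[
    [[0,-3,3],[0,8,0],0.6],
    [[0,-7,3],[0,16,0],0.6],
    [[0,-11,3],[0,24,0],0.6],
    [[0,-15,3],[0,32,0],0.6],
    [[0,-15,3],[0,32,0],0.6],
  ],
)

```text
clock: 3.32
position: [0.4661, -0.0578, 0.3985]
ee_rot: [3.065, -0.148, 0.449]
force: [0.5, 0.9, -0.6]
width: 0.601
gripper_force: 0.0
```

```bash
cat > rec.py <<'E'
from cell import arm
import json,os
import numpy as np
s=arm.observe();L=json.load(open("rec.json")) if os.path.exists("rec.json") else []
L.append([list(map(float,s[k])) for k in("joints","position","ee_rot")]);json.dump(L,open("rec.json","w"))
print(s["clock"],[np.round(v,3).tolist() for v in L[-1]])
E
python3 rec.py
```

```text
3.325 [[1.863, -0.437, -1.264, 1.79, -0.556, 1.239, -0.979], [0.466, -0.058, 0.399], [3.065, -0.148, 0.449]]
```

Call:
jog_arm(
  rows=[
    [[2,-6,0],[0,8,-8],0.6],
    [[4,-12,0],[0,10,-16],0.6],
    [[6,-18,0],[0,10,-24],0.6],
    [[8,-24,0],[0,10,-32],0.6],
    [[8,-24,0],[0,10,-32],0.6],
  ],
)

```text
clock: 3.95
position: [0.3882, -0.1956, 0.4309]
ee_rot: [2.857, -0.941, 0.23]
force: [1.1, -0.7, -0.2]
width: 0.604
gripper_force: 0.0
```

```bash
python3 rec.py
```

```text
3.95 [[2.17, -0.438, -1.267, 1.683, -0.4, 1.398, -1.286], [0.388, -0.196, 0.431], [2.857, -0.941, 0.23]]
```

Call:
jog_arm(
  rows=[
    [[4,-4,4],[0,-8,0],0.6],
    [[8,-8,8],[0,-16,-5],0.6],
    [[12,-12,12],[0,-24,-10],0.6],
    [[12,-12,12],[0,-24,-10],0.6],
  ],
)

```text
clock: 4.45
position: [0.491, -0.305, 0.5538]
ee_rot: [2.742, -1.247, 0.858]
force: [-0.4, -0.0, -0.8]
width: 0.603
gripper_force: 0.0
```

```bash
python3 rec.py
sed -i 's/^   (s\["joints"\].*$/   ]+[tuple(t) for t in __import__("json").load(open("rec.json"))]/; s/^s=arm.*//; s/^from cell.*//' kin.py
sed -i 's/for sg in product(\[1,-1\],repeat=4)/for sg in [(-1,-1,-1,-1)]/' kin.py; python3 kin.py
```

```text
4.45 [[2.501, -0.437, -1.267, 1.491, -0.793, 1.353, -1.247], [0.491, -0.305, 0.554], [2.742, -1.247, 0.858]]
(np.float64(0.005816106552174638), (-1, -1, -1, -1), array([-0.0706,  1.5091,  0.2202,  0.6143, -0.009 , -0.0041,  0.4042,
        0.3657,  0.0233,  0.0172]))
(np.float64(0.005816106552177609), (-1, -1, -1, -1), array([-0.0706,  1.5091,  0.2202,  0.6143, -0.009 , -0.0041,  0.4042,
        0.3657,  0.0233,  0.0172]))
(np.float64(0.005816106552181853), (-1, -1, -1, -1), array([-0.0706,  1.5091,  0.2202,  0.6143, -0.009 , -0.0041,  0.4042,
        0.3657,  0.0233,  0.0172]))
(np.float64(0.005816106552210928), (-1, -1, -1, -1), array([-0.0706,  1.5091,  0.2202,  0.6143, -0.009 , -0.0041,  0.4042,
        0.3657,  0.0233,  0.0172]))
(np.float64(1.563649798742753), (-1, -1, -1, -1), array([ 2.9448, -1.786 ,  0.8472, -0.4657, -0.0091,  0.2886, -0.0344,
       -0.3189, -0.0074,  0.2576]))
(np.float64(1.5636498001874362), (-1, -1, -1, -1), array([ 2.9448, -1.7859,  0.8472, -0.4657, -0.0091,  0.2886, -0.0344,
       -0.3189, -0.0074,  0.2576]))
```

```bash
cat > kin2.py <<'E'
from plan import *
from scipy.optimize import least_squares
import json
D=json.load(open("rec.json"))+[([1.109,.4345,.025,1.5735,-.012,1.134,-.075],[.2193,-.5848,.226],[-3.09,-.56,.001]),([1.26,-.44,-1.27,2.25,-.84,.32,-1.12],[.5187,.078,.322],[2.871,-.162,1.193]),([1.27,-.44,-1.27,2.18,-.81,.37,-1.16],[.5371,.0894,.3463],[2.883,-.152,1.213])]
def fk(q,p):
    T=p[7:].reshape(7,3);a=[-1,1,-1,1,-1,1,-1];M=np.eye(3);x=np.array([0,0,0.])
    for i in range(7):
        M=M@R.from_euler('zyzyzyz'[i],a[i]*q[i]+p[i]).as_matrix();x=x+M@T[i]
    return x,M
p0=np.zeros(28);p0[6]=np.pi/2;p0[[9,15,21,27]]=.22,.61,.40,.366
W=np.r_[np.full(7,.02),np.full(21,.005)]
def f(p):
    o=[]
    for q,x,r in D:
        X,M=fk(q,p);o+=list((X-x)*3)+list((R.from_matrix(M)*R.from_rotvec(r).inv()).as_rotvec())
    return np.r_[o,W*(p-p0)]
def load():
    return np.load("kin2.npy")
if __name__=="__main__":
    r=least_squares(f,p0);p=r.x;print(r.cost,p[:7].round(3));print(p[7:].reshape(7,3).round(3));np.save("kin2.npy",p)
    print(np.abs(f(p)[:len(D)*6].reshape(-1,6)).round(3))
E
python3 kin2.py
```

```text
0.00019867864929143023 [ 0.015 -0.007 -0.014  0.005  0.006  0.004  1.573]
[[ 0.001 -0.036  0.329]
 [-0.004 -0.036 -0.052]
 [ 0.031  0.006  0.558]
 [ 0.002  0.006  0.014]
 [-0.    -0.     0.414]
 [ 0.004 -0.     0.002]
 [ 0.003  0.001  0.368]]
[[0.001 0.001 0.    0.003 0.    0.002]
 [0.001 0.001 0.    0.002 0.001 0.002]
 [0.001 0.    0.    0.003 0.001 0.001]
 [0.    0.    0.    0.002 0.    0.002]
 [0.003 0.009 0.005 0.006 0.    0.001]
 [0.003 0.01  0.005 0.001 0.006 0.005]]
```

```bash
cat > ik.py <<'E'
from kin2 import *
p=load();lo=np.array([-2.62,-.44,-1.27,.08,-1.32,.12,-2.74]);hi=np.array([2.62,2.09,1.32,2.57,4.46,2,2.74])
def ik(T,q0,w=0.02,ref=None):
    ref=(lo+hi)/2 if ref is None else ref
    def g(q):
        X,M=fk(q,p);return np.r_[(X-T[0])*10,(R.from_matrix(M)*R.from_matrix(T[1]).inv()).as_rotvec()*3,w*(q-ref)/(hi-lo)]
    r=least_squares(g,np.clip(q0,lo+.03,hi-.03),bounds=(lo+.02,hi-.02));e=np.linalg.norm(g(r.x)[:6]);return e,r.x
if __name__=="__main__":
    rng=np.random.default_rng(0)
    for flip in(1,-1):
        for tilt in(45,38,30):
            for th in(0,30):
                P0,M=target(th,0.02,0,0,tilt,.036*flip);M=M@np.diag([flip,flip,1])
                S=sorted([ik((P0,M),rng.uniform(lo,hi)) for _ in range(12)],key=lambda t:t[0])
                good=[s[1] for s in S if s[0]<.03]
                good.sort(key=lambda q:-np.min(np.minimum(q-lo,hi-q)))
                print(flip,tilt,th,len(good),S[0][0].round(3),[g.round(2).tolist() for g in good[:2]])
E
python3 ik.py
```

```text
1 45 0 3 0.0 [[-0.07, 0.39, -0.43, 2.17, 1.8, 0.53, 2.55], [-0.07, 0.39, -0.43, 2.17, 1.8, 0.53, 2.55]]
1 45 30 5 0.0 [[-0.13, 0.3, 0.14, 2.28, 4.2, 0.36, 0.81], [-0.13, 0.3, 0.14, 2.28, 4.2, 0.36, 0.81]]
1 38 0 0 0.052 []
1 38 30 5 0.0 [[0.26, 0.34, -0.34, 2.12, -0.99, 0.14, -0.24], [0.26, 0.34, -0.34, 2.12, -0.99, 0.14, -0.24]]
1 30 0 4 0.0 [[-0.14, 0.35, -0.26, 1.99, 0.8, 0.46, -2.72], [-0.14, 0.35, -0.26, 1.99, 0.8, 0.46, -2.72]]
1 30 30 7 0.0 [[0.17, 0.34, -0.28, 2.01, -0.24, 0.31, -1.03], [0.17, 0.34, -0.28, 2.01, -0.24, 0.31, -1.03]]
-1 45 0 9 0.0 [[0.3, 0.41, -0.65, 2.19, 1.92, 0.51, -0.53], [0.3, 0.41, -0.65, 2.19, 1.92, 0.51, -0.53]]
-1 45 30 6 0.0 [[1.06, 0.85, -1.25, 2.01, 1.58, 0.33, 0.8], [1.06, 0.85, -1.25, 2.01, 1.58, 0.33, 0.8]]
-1 38 0 5 0.0 [[0.33, 0.4, -0.67, 2.09, 1.47, 0.45, -0.07], [0.33, 0.4, -0.67, 2.09, 1.47, 0.45, -0.07]]
-1 38 30 7 0.0 [[1.0, 0.82, -1.25, 1.92, 1.22, 0.46, 1.1], [1.0, 0.82, -1.25, 1.92, 1.22, 0.46, 1.1]]
-1 30 0 9 0.0 [[0.33, 0.42, -0.65, 1.97, 0.97, 0.5, 0.44], [0.33, 0.42, -0.65, 1.97, 0.97, 0.5, 0.44]]
-1 30 30 5 0.0 [[0.86, 0.71, -1.09, 1.82, 0.82, 0.54, 1.39], [0.86, 0.71, -1.09, 1.82, 0.82, 0.54, 1.39]]
```

```bash
cat > sim.py <<'E'
from ik import *
V=np.array([2.22,2.22,3.01,3.01,3.14,3.14,3.14])*.7/8
def jac(q):
    X,M=fk(q,p);J=np.zeros((6,7))
    for i in range(7):
        d=np.zeros(7);d[i]=1e-4;x2,M2=fk(q+d,p);J[:,i]=np.r_[(x2-X)/1e-4,R.from_matrix(M2@M.T).as_rotvec()/1e-4]
    return X,M,J
def step(q,T,lam=.03,null=0.,ref=None,n=8):
    q0=q.copy();X0,M0=fk(q,p)
    dx=T[0]-X0;dr=R.from_matrix(T[1]@M0.T).as_rotvec()
    k1=min(1,.0625/(np.linalg.norm(dx)+1e-9));k2=min(1,np.deg2rad(10.7)/(np.linalg.norm(dr)+1e-9))
    Tp=X0+dx*k1;Tm=R.from_rotvec(dr*k2).as_matrix()@M0
    for _ in range(n):
        X,M,J=jac(q);e=np.r_[Tp-X,R.from_matrix(Tm@M.T).as_rotvec()]
        Ji=J.T@np.linalg.inv(J@J.T+lam**2*np.eye(6));dq=Ji@e
        if null: dq+=(np.eye(7)-Ji@J)@(null/n*(ref-q))
        q=np.clip(q+dq,lo,hi)
    return q0+(q-q0)*min(1,(V/(abs(q-q0)+1e-9)).min())
def run(q,rows,**k):
    X,M=fk(q,p)
    for s,t in rows: q=step(q,(X+np.array(s)/100,R.from_rotvec(np.deg2rad(t)).as_matrix()@M),**k)
    return q
if __name__=="__main__":
    A=[([2,4,6],[1,-6,-3]),([5,9,10],[1.5,-12,-7]),([8,14,12],[2,-18,-10]),([11,19.5,13],[3,-25,-14]),([14,25,13],[4,-32,-18]),([17,30.5,13],[4.5,-38,-22]),([20,36,13],[5.3,-45.1,-26.1]),([22,41,13],[5.3,-45.1,-26.1])]
    B=[([2,5,0],[0]*3),([4,10,0],[0]*3),([6.5,15,0],[0]*3),([9,20,0],[0]*3),([11,24,0],[0]*3),([12.9,28,-3],[0]*3),([12.9,28,-6],[0]*3),([12.9,28,-7],[0]*3)]
    q0=np.array(D[3][0])
    print("actual",[1.26,-.44,-1.27,2.25,-.84,.32,-1.12])
    for nm,k in dict(dls=dict(),dls1=dict(lam=.1),mid=dict(null=.2,ref=(lo+hi)/2),start=dict(null=.2,ref=q0)).items():
        q=run(q0,A,**k);x=fk(q,p)[0];q=run(q,B,**k);print(nm,q.round(2),x.round(3),fk(q,p)[0].round(3))
    print("C: from",D[5][0],"...to",np.round(D[0][0],2));
E
python3 sim.py
```

```text
actual [1.26, -0.44, -1.27, 2.25, -0.84, 0.32, -1.12]
dls [ 1.48 -0.32 -1.27  2.19 -0.79  0.29 -1.04] [ 0.435 -0.184  0.356] [ 0.556 -0.042  0.352]
dls1 [ 1.44 -0.36 -1.27  2.2  -0.83  0.3  -1.05] [ 0.435 -0.184  0.356] [ 0.552 -0.018  0.349]
mid [ 1.28 -0.08 -1.27  2.22  0.58  0.2  -2.38] [ 0.434 -0.187  0.356] [ 0.549 -0.058  0.323]
start [ 1.47 -0.31 -1.27  2.19 -0.77  0.28 -1.07] [ 0.435 -0.184  0.356] [ 0.556 -0.042  0.351]
C: from [1.27, -0.44, -1.27, 2.18, -0.81, 0.37, -1.16] ...to [ 1.86 -0.44 -1.26  1.79 -0.56  1.24 -0.98]
```

```bash
cat > search.py <<'E'
from ik import *
import math,time,sys
V=np.array([2.22,2.22,3.01,3.01,3.14,3.14,3.14])*.7/8
sg=np.array([-1,1,-1,1,-1,1,-1]);TT=p[7:].reshape(7,3)
def fkj(q):
    M=np.eye(3);x=np.zeros(3);ax=[];o=[]
    for i in range(7):
        a=sg[i]*q[i]+p[i];c,s=math.cos(a),math.sin(a);o.append(x)
        if i%2==0: ax.append(M[:,2]*sg[i]);M=M@np.array([[c,-s,0],[s,c,0],[0,0,1]])
        else: ax.append(M[:,1]*sg[i]);M=M@np.array([[c,0,s],[0,1,0],[-s,0,c]])
        x=x+M@TT[i]
    ax=np.array(ax);o=np.array(o);return x,M,np.vstack([np.cross(ax,x-o).T,ax.T])
rv=lambda A:R.from_matrix(A).as_rotvec()
def step(q,T,lam=.03,n=4):
    q0=q;X0,M0,_=fkj(q);dx=T[0]-X0;dr=rv(T[1]@M0.T)
    k1=min(1,.06/(np.linalg.norm(dx)+1e-9));k2=min(1,.185/(np.linalg.norm(dr)+1e-9));k=min(k1,k2)
    Tp=X0+dx*k;Tm=R.from_rotvec(dr*k).as_matrix()@M0
    for _ in range(n):
        X,M,J=fkj(q);e=np.r_[Tp-X,rv(Tm@M.T)]
        q=np.clip(q+J.T@np.linalg.solve(J@J.T+lam**2*np.eye(6),e),lo,hi)
    return q0+(q-q0)*min(1,(V/(abs(q-q0)+1e-9)).min())
def go(q,T,nmax=25,tol=.004):
    n=0;path=[q]
    for n in range(nmax):
        q=step(q,T);path.append(q);X,M,_=fkj(q)
        if np.linalg.norm(X-T[0])<tol and np.linalg.norm(rv(T[1]@M.T))<.02:break
    return q,path
def via(x,y,z,yaw,tilt=0):
    h=math.radians(yaw);u=np.array([math.cos(h),math.sin(h),0]);Y=np.array([-u[1],u[0],0]);t=math.radians(tilt)
    X=math.cos(t)*u-math.sin(t)*np.array([0,0,-1]);Z=np.cross(X,-Y)
    return np.array([x,y,z]),np.stack([X,-Y,Z],1)
def tf(th,a,n,l,tilt,s): 
    P,M=target(th,a,n,l,tilt,s);return P,M@np.diag([-1,-1,1])
if __name__=="__main__":
    q0=np.array(json.load(open("rec.json"))[-1][0]);rng=np.random.default_rng(int(sys.argv[1]));best=[];t0=time.time()
    tilt=36
    while time.time()-t0<300:
        v=[[rng.uniform(.35,.7),rng.uniform(-.45,.4),rng.uniform(.35,.55),yw,rng.choice([0,0,-20,20])] for yw in (rng.uniform(-90,120),rng.uniform(30,240))]
        q=q0;n=0;qs=[]
        for w in v: q,pa=go(q,via(*w));n+=len(pa);qs+=pa
        if min(fkj(a)[0][2] for a in qs[::3])<.3: continue
        for T in(tf(0,-.08,0,0,tilt,-.036),tf(0,.02,0,0,tilt,-.036),tf(0,.02,.012,.018,tilt,-.036),tf(15,.02,.012,.018,tilt,-.036),tf(32,.02,.012,.018,tilt,-.036)):
            q,pa=go(q,T,20);n+=len(pa);X,M,_=fkj(q);e=np.linalg.norm(X-T[0])+np.linalg.norm(rv(T[1]@M.T))*.1
            m=min(np.min(np.minimum(a-lo,hi-a)) for a in pa[-1:])
            if e>.008: break
            best_m=m if 'T0' not in dir() else m
        else:
            best.append((m,n,np.round(v,3).tolist(),q.round(2).tolist()))
    best.sort(key=lambda b:-b[0]);print(len(best));[print(b) for b in best[:4]]
E
for i in 1 2 3 4; do OMP_NUM_THREADS=1 python3 search.py $i & done; wait
```

```text
2005
(np.float64(0.25946857303102344), 67, [[0.469, 0.243, 0.383, 108.493, 20.0], [0.689, 0.26, 0.53, 76.509, 0.0]], [0.86, 0.62, -1.01, 1.85, 0.55, 0.38, 1.66])
(np.float64(0.2586587433479719), 71, [[0.641, 0.059, 0.498, 112.203, 20.0], [0.623, 0.178, 0.432, 40.56, -20.0]], [0.87, 0.62, -1.01, 1.85, 0.57, 0.38, 1.65])
(np.float64(0.25825874607115124), 65, [[0.383, -0.361, 0.358, 58.399, 0.0], [0.636, -0.405, 0.423, 195.584, 20.0]], [0.86, 0.62, -1.0, 1.85, 0.55, 0.38, 1.66])
(np.float64(0.25701533429248147), 65, [[0.364, 0.15, 0.524, 36.232, 20.0], [0.52, -0.291, 0.535, 183.437, 20.0]], [0.87, 0.63, -1.01, 1.85, 0.57, 0.38, 1.64])
1971
(np.float64(0.2594719086061178), 63, [[0.445, -0.019, 0.4, 100.559, 20.0], [0.562, 0.239, 0.489, 207.683, 20.0]], [0.86, 0.62, -1.01, 1.85, 0.55, 0.38, 1.66])
(np.float64(0.25771967224350334), 69, [[0.498, -0.054, 0.499, 94.572, 0.0], [0.663, 0.351, 0.53, 170.582, 0.0]], [0.87, 0.63, -1.01, 1.85, 0.57, 0.38, 1.65])
(np.float64(0.25701400454372914), 74, [[0.654, -0.449, 0.531, 89.959, 0.0], [0.415, 0.336, 0.482, 204.52, 20.0]], [0.86, 0.62, -1.0, 1.85,
[... 758 characters left out ...]
4, 48.205, -20.0]], [0.86, 0.62, -1.0, 1.85, 0.55, 0.38, 1.66])
1976
(np.float64(0.2607345415009441), 66, [[0.577, -0.418, 0.475, 91.88, 0.0], [0.51, 0.145, 0.53, 239.945, 20.0]], [0.87, 0.62, -1.01, 1.85, 0.56, 0.38, 1.65])
(np.float64(0.26026867782187557), 63, [[0.433, 0.154, 0.351, 106.134, 20.0], [0.495, 0.179, 0.509, 213.952, 20.0]], [0.86, 0.62, -1.01, 1.85, 0.56, 0.38, 1.65])
(np.float64(0.2600054990339864), 76, [[0.615, -0.424, 0.513, 65.464, 0.0], [0.68, -0.227, 0.514, 239.787, 20.0]], [0.87, 0.62, -1.01, 1.85, 0.56, 0.38, 1.65])
(np.float64(0.2589787732770909), 50, [[0.352, 0.281, 0.366, 6.256, 20.0], [0.375, -0.125, 0.38, 57.582, 20.0]], [0.86, 0.62, -1.0, 1.85, 0.55, 0.38, 1.66])
```

```bash
cat > nx.py <<'E'
from search import *
from cell import arm
def now():
    s=arm.observe();return s,(s["position"],R.from_rotvec(s["ee_rot"]).as_matrix())
if __name__=="__main__":
    s,ref=now();print(s["clock"],np.round(s["position"],4),np.round(s["joints"],2),np.round(s["force"],1))
    q=np.array(s["joints"])
    for a in sys.argv[1:]:
        T=eval(a);show(a,T,ref);q,pa=go(q,T,40);print("   sim rows",len(pa)-1,q.round(2),np.linalg.norm(fkj(q)[0]-T[0]).round(4), "minz",min(fkj(b)[0][2] for b in pa).round(3));ref=T
E
python3 nx.py "via(.45,-.02,.45,100,0)" "via(.5,.15,.45,173,0)" "tf(0,-.08,0,0,36,-.036)" "tf(0,.02,0,0,36,-.036)"
```

```text
4.45 [ 0.491  -0.305   0.5538] [ 2.5  -0.44 -1.27  1.49 -0.79  1.35 -1.25] [-0.4 -0.  -0.8]
via(.45,-.02,.45,100,0) shift cm [ -4.1   28.5  -10.38] turn deg [-32.2  27.9 144. ] pos [ 0.45 -0.02  0.45]
   sim rows 16 [ 1.01  0.27 -1.27  1.48  0.26  1.57 -0.07] 0.0005 minz 0.45
via(.5,.15,.45,173,0) shift cm [ 5. 17.  0.] turn deg [ 0.  0. 73.] pos [0.5  0.15 0.45]
   sim rows 7 [ 0.47  0.48 -1.27  1.31  0.46  1.66  0.72] 0.0019 minz 0.448
tf(0,-.08,0,0,36,-.036) shift cm [  9.66 -12.14 -18.53] turn deg [ -4.4 -35.7   0. ] pos [0.5966 0.0286 0.2647]
   sim rows 5 [ 0.67  0.27 -1.03  2.07  1.01  0.53  0.38] 0.0 minz 0.265
tf(0,.02,0,0,36,-.036) shift cm [ 5.83 -0.72 -8.09] turn deg [0. 0. 0.] pos [0.655  0.0214 0.1838]
   sim rows 2 [ 0.44  0.45 -0.8   2.05  1.39  0.51  0.06] 0.0 minz 0.184
```

Call:
jog_arm(
  rows=[
    [[-0.3,1.8,-0.6],[-2,1.7,9],0.6],
    [[-0.5,3.6,-1.3],[-4,3.5,18],0.6],
    [[-0.8,5.4,-2],[-6,5.2,27],0.6],
    [[-1,7.2,-2.6],[-8,7,36],0.6],
    [[-1.3,9,-3.2],[-10,8.7,45],0.6],
    [[-1.5,10.7,-3.9],[-12,10.5,54],0.6],
    [[-1.8,12.5,-4.5],[-14,12.2,63],0.6],
    [[-2,14.2,-5.2],[-16.1,14,72],0.6],
  ],
)

```text
clock: 5.45
position: [0.4617, -0.1552, 0.5012]
ee_rot: [2.991, 0.739, 0.542]
force: [-0.2, -0.0, -0.7]
width: 0.602
gripper_force: 0.0
```

```bash
python3 nx.py "via(.45,-.02,.45,100,0)"
```

```text
5.45 [ 0.4617 -0.1552  0.5012] [ 2.36 -0.44 -1.27  1.54 -0.75  1.61 -0.07] [-0.2 -0.  -0.7]
via(.45,-.02,.45,100,0) shift cm [-1.17 13.52 -5.12] turn deg [-15.8  14.3  71.5] pos [ 0.45 -0.02  0.45]
   sim rows 40 [ 2.19 -0.44 -1.27  1.5  -0.54  1.71  0.88] 0.0962 minz 0.498
```

```bash
cat > s2.py <<'E'
import search as S
from search import *
from cell import arm
def stepL(q,T,lam=.03,n=4):
    q0=q;X0,M0,_=fkj(q);dx=T[0]-X0;dr=rv(T[1]@M0.T)
    k=min(1,.06/(np.linalg.norm(dx)+1e-9),.185/(np.linalg.norm(dr)+1e-9))
    Tp=X0+dx*k;Tm=R.from_rotvec(dr*k).as_matrix()@M0
    for _ in range(n):
        X,M,J=fkj(q);e=np.r_[Tp-X,rv(Tm@M.T)];free=np.ones(7,bool)
        for _ in range(3):
            Jf=J*free;dq=Jf.T@np.linalg.solve(Jf@Jf.T+lam**2*np.eye(6),e)
            bad=free&((q+dq<lo)|(q+dq>hi))&((q<lo+.01)|(q>hi-.01))
            if not bad.any():break
            free&=~bad
        q=np.clip(q+dq,lo,hi)
    return q0+(q-q0)*min(1,(V/(abs(q-q0)+1e-9)).min())
s0=S.step
steps=[lambda q,T:s0(q,T,.01),lambda q,T:s0(q,T,.1),lambda q,T:stepL(q,T,.03)]
q0=np.array(json.loads(open("q.json").read()))
rng=np.random.default_rng(int(sys.argv[1]));t0=time.time();best=[];F=[tf(0,-.08,0,0,36,-.036),tf(0,.02,0,0,36,-.036),tf(32,.02,.012,.018,36,-.036)]
while time.time()-t0<150:
    v=[[rng.uniform(.35,.7),rng.uniform(-.45,.4),rng.uniform(.38,.55),rng.uniform(0,200),rng.choice([0,0,-20,20])]for _ in range(rng.integers(1,3))]
    ms=[]
    for st in steps:
        S.step=st;q=q0;N=0
        for w in v:
            q,pa=go(q,via(*w),25);N+=len(pa)
        ok=np.linalg.norm(fkj(q)[0]-v[-1][:3])<.01
        if not ok:break
        mm=9
        for T in F:
            q,pa=go(q,T,20);N+=len(pa);X,M,_=fkj(q);e=np.linalg.norm(X-T[0])+.1*np.linalg.norm(rv(T[1]@M.T));mm=min(mm,np.min(np.minimum(q-lo,hi-q)))
            if e>.01:break
        else: ms.append(mm);continue
        break
    if len(ms)==3:best.append((min(ms),N,np.round(v,3).tolist()))
best.sort(key=lambda b:-b[0]);print(len(best));[print(b) for b in best[:4]]
E
python3 -c "
from cell import arm;import json;json.dump(list(map(float,arm.observe()['joints'])),open('q.json','w'))"
for i in 1 2 3 4; do OMP_NUM_THREADS=1 python3 s2.py $i & done; wait
```

```text
90
(np.float64(0.0637233476320509), 35, [[0.367, 0.126, 0.463, 175.072, -20.0], [0.385, -0.012, 0.44, 177.459, 0.0]])
(np.float64(0.05614169046131168), 54, [[0.658, -0.272, 0.47, 173.162, -20.0], [0.479, -0.396, 0.394, 192.324, -20.0]])
(np.float64(0.05182692566573932), 59, [[0.678, -0.123, 0.538, 41.61, -20.0], [0.546, -0.078, 0.468, 199.981, -20.0]])
(np.float64(0.051450029238843786), 57, [[0.459, 0.183, 0.427, 104.227, 20.0], [0.497, -0.198, 0.389, 193.849, -20.0]])
100
(np.float64(0.08173421552321725), 38, [[0.356, 0.092, 0.435, 45.591, 0.0], [0.42, -0.049, 0.438, 188.043, -20.0]])
(np.float64(0.07840403724622669), 44, [[0.375, 0.078, 0.508, 28.371, 20.0], [0.637, -0.285, 0.535, 194.383, -20.0]])
(np.float64(0.067356993405421), 37, [[0.352, 0.038, 0.469, 9.889, 20.0]])
(np.float64(0.061863709468701567), 58, [[0.39, 0.128, 0.448, 125.496, -20.0], [0.391, -0.45, 0.522, 165.344, 0.0]])
91
(np.float64(0.06376692412164453), 62, [[0.445, 0.266, 0.54, 154.625, 20.0], [0.594, -0.318, 0.396, 197.886, -20.0]])
(np.float64(0.055184137895957), 36, [[0.429, 0.097, 0.401, 14.358, 20.0], [0.353, 0.117, 0.539, 105.125, 20.0]])
(np.float64(0.05353175121822096), 39, [[0.351, 0.119, 0.504, 190.109, -20.0], [0.601, -0.032, 0.4, 157.918, 0.0]])
(np.float64(0.052934360003378256), 62, [[0.376, -0.401, 0.395, 19.324, -20.0], [0.351, -0.226, 0.389, 188.84, -20.0]])
86
(np.float64(0.09504766111976393), 40, [[0.372, 0.226, 0.443, 3.882, 20.0], [0.529, -0.361, 0.498, 119.49, 0.0]])
(np.float64(0.06463573579201154), 59, [[0.367, -0.165, 0.543, 181.518, 20.0], [0.514, -0.449, 0.433, 189.688, -20.0]])
(np.float64(0.06421978921131188), 40, [[0.406, 0.069, 0.517, 15.652, 20.0], [0.542, -0.242, 0.413, 174.893, 20.0]])
(np.float64(0.056314236145283525), 62, [[0.391, 0.155, 0.45, 32.099, 0.0], [0.483, -0.209, 0.52, 196.389, -20.0]])
```

```bash
python3 nx.py "via(.36,.09,.44,46,0)"
```

```text
5.45 [ 0.4617 -0.1552  0.5012] [ 2.36 -0.44 -1.27  1.54 -0.75  1.61 -0.07] [-0.2 -0.  -0.7]
via(.36,.09,.44,46,0) shift cm [-10.17  24.52  -6.12] turn deg [-7.1 18.7 18. ] pos [0.36 0.09 0.44]
   sim rows 6 [ 1.57 -0.44 -1.23  1.66 -0.43  1.64 -0.43] 0.0027 minz 0.442
```

Call:
jog_arm(
  rows=[
    [[-2,4,-1],[-1,3,3],0.6],
    [[-4,8,-2],[-2,6,6],0.6],
    [[-6,12,-3],[-3,9,9],0.6],
    [[-8,16,-4],[-4,12,12],0.6],
    [[-9,20,-5],[-6,15,15],0.6],
    [[-10,24.5,-6],[-7,18,18],0.6],
    [[-10,24.5,-6],[-7,18,18],0.6],
  ],
)

```text
clock: 6.32
position: [0.3609, 0.0928, 0.441]
ee_rot: [2.886, 1.231, 0.019]
force: [-1.0, -0.1, -0.1]
width: 0.6
gripper_force: 0.0
```

```bash
python3 nx.py "via(.42,-.05,.44,150,-20)" "via(.42,-.05,.44,188,-20)" "tf(0,-.08,0,0,36,-.036)" "tf(0,.02,0,0,36,-.036)"; python3 -c "
from cell import arm;import json;json.dump(list(map(float,arm.observe()['joints'])),open('q.json','w'))"
for i in 1 2 3 4; do OMP_NUM_THREADS=1 timeout 200 python3 s2.py $i & done; wait
```

```text
6.325 [0.3609 0.0928 0.441 ] [ 1.53 -0.43 -1.23  1.66 -0.41  1.62 -0.47] [-1.  -0.1 -0.1]
via(.42,-.05,.44,150,-20) shift cm [  5.91 -14.28  -0.1 ] turn deg [-23.5  -2.8 102.5] pos [ 0.42 -0.05  0.44]
   sim rows 10 [ 0.93 -0.26 -0.81  1.82 -0.04  1.18  1.16] 0.0 minz 0.44
via(.42,-.05,.44,188,-20) shift cm [0. 0. 0.] turn deg [-0. -0. 38.] pos [ 0.42 -0.05  0.44]
   sim rows 4 [ 0.71 -0.25 -0.49  1.87 -0.25  1.17  1.99] 0.0 minz 0.44
tf(0,-.08,0,0,36,-.036) shift cm [ 17.66   7.86 -17.53] turn deg [  0.1 -16.  -14.9] pos [0.5966 0.0286 0.2647]
   sim rows 7 [ 0.42  0.17 -0.75  2.09  0.86  0.46  0.48] 0.0 minz 0.265
tf(0,.02,0,0,36,-.036) shift cm [ 5.83 -0.72 -8.09] turn deg [0. 0. 0.] pos [0.655  0.0214 0.1838]
   sim rows 2 [ 0.25  0.37 -0.56  2.07  1.29  0.41  0.09] 0.0 minz 0.184
228
(np.float64(0.10441771075869544), 47, [[0.378, -0.207, 0.538, 188.558, -20.0], [0.512, -0.048, 0.483, 82.274, 20.0]])
(np.float64(0.09589105724452929), 36, [[0.372, 0.226, 0.443, 3.882, 20.0], [0.529, -0.361, 0.498, 119.49, 0.0]])
(np.float64(0.09469423647039399), 35, [[0.457, -0.201, 0.458, 177.402
[... 688 characters left out ...]
oat64(0.09932720967417619), 37, [[0.363, -0.256, 0.51, 180.363, -20.0], [0.534, 0.144, 0.392, 174.651, 0.0]])
(np.float64(0.09378431564980838), 47, [[0.458, -0.155, 0.412, 191.91, -20.0], [0.512, -0.225, 0.544, 79.364, 20.0]])
(np.float64(0.09339089728794114), 33, [[0.368, 0.079, 0.487, 199.882, -20.0]])
234
(np.float64(0.10452005863012492), 34, [[0.367, 0.126, 0.463, 175.072, -20.0], [0.385, -0.012, 0.44, 177.459, 0.0]])
(np.float64(0.09379256351734688), 35, [[0.353, -0.324, 0.426, 192.044, -20.0]])
(np.float64(0.09216571046640265), 51, [[0.5, -0.281, 0.467, 196.33, -20.0], [0.674, -0.351, 0.506, 67.512, -20.0]])
(np.float64(0.08479058246199767), 33, [[0.368, -0.078, 0.54, 185.117, -20.0]])
```

Call:
jog_arm(
  rows=[
    [[0.6,-1.4,0],[-2.3,0,10],0.6],
    [[1.2,-2.8,0],[-4.6,-0.5,20],0.6],
    [[1.8,-4.2,0],[-6.9,-0.8,30],0.6],
    [[2.4,-5.7,0],[-9.2,-1,40],0.6],
    [[3,-7.1,0],[-11.5,-1.4,50],0.6],
    [[3.6,-8.5,0],[-13.8,-1.6,60],0.6],
    [[4.2,-10,0],[-16,-2,70],0.6],
    [[4.8,-11.4,0],[-18.4,-2.2,80],0.6],
  ],
)

```text
clock: 7.32
position: [0.4097, -0.0271, 0.4417]
ee_rot: [1.285, 2.558, -0.099]
force: [-0.6, 0.0, -0.0]
width: 0.597
gripper_force: 0.0
```

```bash
python3 nx.py "via(.42,-.05,.44,185,-20)" "tf(0,-.08,0,0,36,-.036)" "tf(0,.02,0,0,36,-.036)"
```

```text
7.325 [ 0.4097 -0.0271  0.4417] [ 1.16 -0.26 -1.04  1.75 -0.07  1.29  0.76] [-0.6  0.  -0. ]
via(.42,-.05,.44,185,-20) shift cm [ 1.03 -2.29 -0.17] turn deg [-5.1 -2.3 57.7] pos [ 0.42 -0.05  0.44]
   sim rows 6 [ 0.78 -0.25 -0.55  1.86 -0.25  1.17  1.95] 0.0 minz 0.44
tf(0,-.08,0,0,36,-.036) shift cm [ 17.66   7.86 -17.53] turn deg [ -0.3 -16.  -11.9] pos [0.5966 0.0286 0.2647]
   sim rows 7 [ 0.47  0.19 -0.79  2.09  0.88  0.47  0.47] 0.0 minz 0.265
tf(0,.02,0,0,36,-.036) shift cm [ 5.83 -0.72 -8.09] turn deg [0. 0. 0.] pos [0.655  0.0214 0.1838]
   sim rows 2 [ 0.28  0.39 -0.6   2.07  1.3   0.42  0.08] 0.0 minz 0.184
```

Call:
jog_arm(
  rows=[
    [[0.2,-0.4,0],[-0.9,-0.4,9.6],0.6],
    [[0.4,-0.8,0],[-1.7,-0.8,19.2],0.6],
    [[0.5,-1.2,0],[-2.5,-1.2,28.8],0.6],
    [[0.7,-1.6,0],[-3.4,-1.6,38.4],0.6],
    [[0.9,-2,0],[-4.2,-2,48],0.6],
    [[1,-2.3,0],[-5.1,-2.3,57.7],0.6],
    [[1,-2.3,0],[-5.1,-2.3,57.7],0.6],
  ],
)

```text
clock: 8.2
position: [0.4195, -0.0501, 0.4414]
ee_rot: [-0.111, 2.792, 0.025]
force: [0.3, 0.7, 0.3]
width: 0.599
gripper_force: 0.0
```

```bash
python3 nx.py "tf(0,-.11,0,0.02,36,-.036)" "tf(0,-.05,0,0,36,-.036)" "tf(0,.02,0,0,36,-.036)"
```

```text
8.2 [ 0.4195 -0.0501  0.4414] [ 0.78 -0.23 -0.54  1.83 -0.24  1.18  1.93] [0.3 0.7 0.3]
tf(0,-.11,0,0.02,36,-.036) shift cm [ 15.96   8.08 -13.24] turn deg [ -0.5 -16.1 -11.5] pos [0.5791 0.0307 0.309 ]
   sim rows 6 [ 0.63  0.1  -0.93  2.04  0.65  0.52  0.7 ] 0.0 minz 0.309
tf(0,-.05,0,0,36,-.036) shift cm [ 3.5  -0.43 -6.85] turn deg [0. 0. 0.] pos [0.6141 0.0264 0.2405]
   sim rows 2 [ 0.45  0.26 -0.78  2.08  1.05  0.47  0.32] 0.0 minz 0.24
tf(0,.02,0,0,36,-.036) shift cm [ 4.08 -0.5  -5.66] turn deg [0. 0. 0.] pos [0.655  0.0214 0.1838]
   sim rows 2 [ 0.32  0.4  -0.65  2.06  1.32  0.44  0.08] 0.0 minz 0.184
```

Call:
jog_arm(
  rows=[
    [[2.5,1.3,-2],[0,-2.7,-2],0.6],
    [[5,2.6,-4],[0,-5.4,-4],0.6],
    [[7.5,4,-6],[-0.2,-8,-6],0.6],
    [[10,5.2,-8.4],[-0.3,-10.8,-8],0.6],
    [[13,6.6,-10.8],[-0.4,-13.5,-10],0.6],
    [[16,8.1,-13.2],[-0.5,-16.1,-11.5],0.6],
    [[16,8.1,-13.2],[-0.5,-16.1,-11.5],0.6],
  ],
)

```text
clock: 9.07
position: [0.5804, 0.0322, 0.3097]
ee_rot: [0.157, 2.507, -0.048]
force: [-0.4, -1.4, -0.3]
width: 0.598
gripper_force: 0.0
```

```bash
python3 nx.py "tf(0,-.05,0,0,36,-.036)" "tf(0,.02,0,0,36,-.036)" "tf(0,.02,.012,.018,36,-.036)" "tf(32,.02,.012,.018,36,-.036)"
python3 w.py pics/w2.png
python3 - <<'E'
from h import *
from cell import arm
d=arm.get_image("scene");cv2.imwrite("pics/s2.png",cv2.resize(d["img"][190:390,200:460,::-1],None,fx=2.5,fy=2.5))
w=dict(np.load("w.npz"));M=R.from_rotvec(w["rot"]).as_matrix();P=cloud(w)@M.T+w["pos"];H=hsv(w)
for nm,P,H in(("w",P,H),("s",cloud(d),hsv(d))):
    q=P[((H[...,0]<8)|(H[...,0]>172))&(H[...,1]>110)];q=q[(abs(q-[.648,.0586,.2])<.045).all(1)]
    print(nm,len(q), q.size and [q.mean(0).round(4),q.min(0).round(4),q.max(0).round(4)])
E
```

```text
9.075 [0.5804 0.0322 0.3097] [ 0.73  0.1  -1.06  2.06  0.68  0.55  0.64] [-0.4 -1.4 -0.3]
tf(0,-.05,0,0,36,-.036) shift cm [ 3.38 -0.58 -6.93] turn deg [-0.1  0.2  0.1] pos [0.6141 0.0264 0.2405]
   sim rows 2 [ 0.53  0.3  -0.88  2.07  1.1   0.5   0.29] 0.0 minz 0.24
tf(0,.02,0,0,36,-.036) shift cm [ 4.08 -0.5  -5.66] turn deg [0. 0. 0.] pos [0.655  0.0214 0.1838]
   sim rows 2 [ 0.39  0.43 -0.74  2.05  1.36  0.48  0.06] 0.0 minz 0.184
tf(0,.02,.012,.018,36,-.036) shift cm [ 0.96 -0.12  2.51] turn deg [0. 0. 0.] pos [0.6646 0.0202 0.2089]
   sim rows 1 [ 0.43  0.41 -0.78  2.    1.23  0.5   0.21] 0.0 minz 0.184
tf(32,.02,.012,.018,36,-.036) shift cm [ 2.56 -3.48  0.  ] turn deg [-0.  0. 32.] pos [ 0.6902 -0.0145  0.2089]
   sim rows 5 [ 0.97  0.77 -1.22  1.84  0.93  0.5   1.37] 0.0 minz 0.203
9.075 [0.5804 0.0322 0.3097] [ 0.157  2.507 -0.048] [ 0.73  0.1  -1.06  2.06  0.68  0.55  0.64] [-0.4 -1.4 -0.3]
w 1662 [array([0.6468, 0.0582, 0.2013]), array([0.626 , 0.0288, 0.1779]), array([0.6691, 0.0869, 0.2224])]
s 93 [array([0.6483, 0.0615, 0.1995]), array([0.626 , 0.0304, 0.1556]), array([0.6701, 0.0883, 0.2236])]
```

View pics/s2.png

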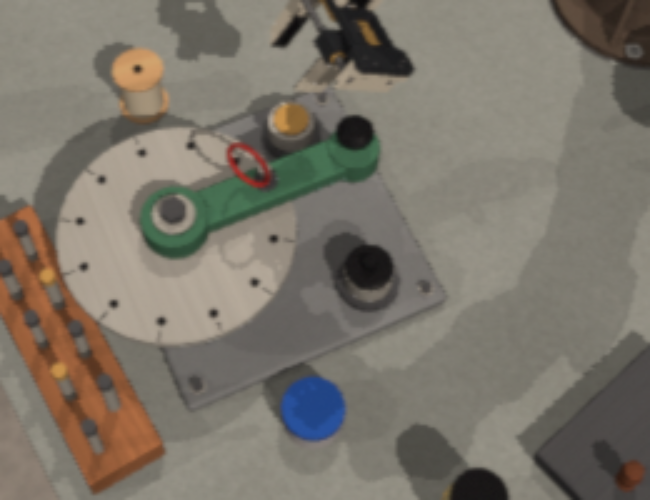

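The ring is undisturbed and its wrist-camera centre (0.6475, 0.058, 0.200) matches the model. Now inserting along the finger axis.

Call:
jog_arm(
  rows=[
    [[1.7,-0.3,-3.5],[0,0,0],0.6],
    [[3.4,-0.6,-6.9],[0,0,0],0.6],
    [[3.4,-0.6,-6.9],[0,0,0],0.6],
  ],
)

```text
clock: 9.55
position: [0.6128, 0.0253, 0.2392]
ee_rot: [0.152, 2.513, -0.05]
force: [-0.6, 0.4, 0.0]
width: 0.601
gripper_force: 0.0
```

```bash
python3 nx.py "tf(0,-.05,0,0,36,-.036)" "tf(0,.02,0,0,36,-.036)"
```

```text
9.55 [0.6128 0.0253 0.2392] [ 0.53  0.26 -0.92  2.1   1.07  0.52  0.27] [-0.6  0.4  0. ]
tf(0,-.05,0,0,36,-.036) shift cm [0.13 0.11 0.13] turn deg [ 0.  -0.2 -0.1] pos [0.6141 0.0264 0.2405]
   sim rows 1 [ 0.53  0.3  -0.89  2.07  1.1   0.5   0.29] 0.0 minz 0.24
tf(0,.02,0,0,36,-.036) shift cm [ 4.08 -0.5  -5.66] turn deg [0. 0. 0.] pos [0.655  0.0214 0.1838]
   sim rows 2 [ 0.4   0.43 -0.75  2.05  1.36  0.48  0.06] 0.0 minz 0.184
```

Call:
jog_arm(
  rows=[
    [[0.8,0,-1],[0,0,0],0.6],
    [[1.6,-0.1,-2],[0,0,0],0.6],
    [[2.4,-0.2,-3.1],[0,0,0],0.6],
    [[3.2,-0.3,-4.2],[0,0,0],0.6],
    [[4.2,-0.4,-5.5],[0,0,0],0.6],
    [[4.2,-0.4,-5.5],[0,0,0],0.6],
  ],
)

```text
clock: 10.3
position: [0.6559, 0.0212, 0.1876]
ee_rot: [0.153, 2.508, -0.05]
force: [-1.0, 0.8, -0.5]
width: 0.602
gripper_force: 0.0
```

```bash
python3 w.py pics/w3.png;python3 nx.py "tf(0,.02,0,0,36,-.036)" "tf(0,.02,.012,0,36,-.036)" "tf(0,.02,.012,0.018,36,-.036)"
```

```text
10.3 [0.6559 0.0212 0.1876] [ 0.153  2.508 -0.05 ] [ 0.41  0.4  -0.8   2.09  1.34  0.52  0.04] [-1.   0.8 -0.5]
10.35 [0.6558 0.0217 0.1879] [ 0.41  0.4  -0.8   2.09  1.34  0.52  0.04] [0.2 0.  0.2]
tf(0,.02,0,0,36,-.036) shift cm [-0.08 -0.02 -0.41] turn deg [ 0.   0.1 -0.1] pos [0.655  0.0214 0.1838]
   sim rows 1 [ 0.42  0.45 -0.78  2.05  1.38  0.5   0.06] 0.0 minz 0.184
tf(0,.02,.012,0,36,-.036) shift cm [ 0.96 -0.12  0.71] turn deg [0. 0. 0.] pos [0.6646 0.0202 0.1909]
   sim rows 1 [ 0.43  0.45 -0.78  2.02  1.33  0.51  0.11] 0.0 minz 0.184
tf(0,.02,.012,0.018,36,-.036) shift cm [0.  0.  1.8] turn deg [0. 0. 0.] pos [0.6646 0.0202 0.2089]
   sim rows 1 [ 0.46  0.43 -0.81  2.    1.25  0.52  0.2 ] 0.0 minz 0.191
```

View pics/w3.png

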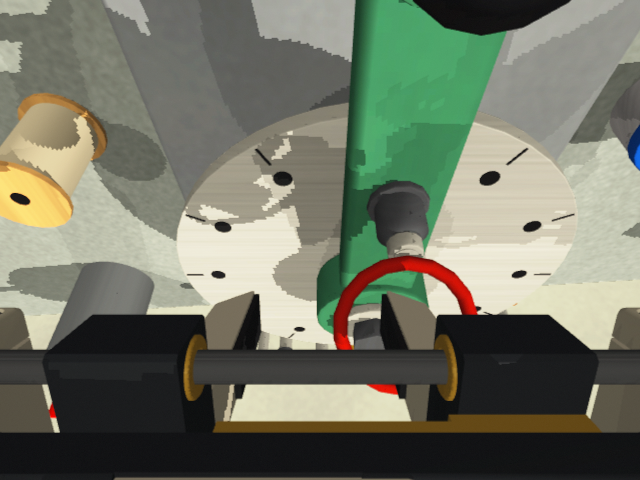

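The wrist view (upside down) shows the right finger at (385–435, 295) inside the red ring (335–475). Now I'll bring it up against the ring's top bar while watching force.

Call:
jog_arm(
  rows=[
    [[-0.1,0,-0.4],[0,0,0],0.6],
    [[0.3,0,-0.1],[0,0,0],0.6],
    [[0.7,-0.1,0.2],[0,0,0],0.6],
    [[0.7,-0.1,0.2],[0,0,0],0.6],
  ],
)

```text
clock: 10.85
position: [0.6635, 0.0207, 0.1889]
ee_rot: [0.151, 2.507, -0.05]
force: [1.0, 0.2, -0.2]
width: 0.599
gripper_force: 0.0
```

Call:
jog_arm(
  rows=[
    [[0.2,0,0.1],[0,0,0],0.6],
    [[0.3,0,0.3],[0,0,0],0.6],
    [[0.3,0,0.3],[0,0,0],0.6],
  ],
)

```text
clock: 11.22
position: [0.6649, 0.0207, 0.1903]
ee_rot: [0.15, 2.51, -0.05]
force: [-3.2, 0.5, -4.4]
width: 0.599
gripper_force: 2.1
```

```bash
python3 nx.py "tf(0,.02,.012,0,36,-.036)"
```

```text
11.225 [0.6649 0.0207 0.1903] [ 0.42  0.41 -0.81  2.06  1.32  0.53  0.08] [-3.2  0.5 -4.4]
tf(0,.02,.012,0,36,-.036) shift cm [-0.04 -0.05  0.06] turn deg [ 0.1 -0.1 -0.1] pos [0.6646 0.0202 0.1909]
   sim rows 1 [ 0.43  0.45 -0.78  2.02  1.33  0.51  0.11] 0.0 minz 0.191
```

Contact made at about 5 N. Lifting.

Call:
jog_arm(
  rows=[
    [[0,0,0.4],[0,0,0],0.6],
    [[0,0,0.8],[0,0,0],0.6],
    [[0,0,1.2],[0,0,0],0.6],
    [[0,0,1.2],[0,0,0],0.6],
  ],
)

```text
clock: 11.72
position: [0.6651, 0.0206, 0.2029]
ee_rot: [0.15, 2.51, -0.051]
force: [-5.0, -1.6, -6.4]
width: 0.6
gripper_force: 4.0
```

```bash
cat > ring.py <<'E'
from nx import *
def ring():
    s,ref=now();d=arm.get_image("wrist");P=cloud(d)@ref[1].T+ref[0];H=hsv(d);c=np.array([*ref[0][:2],.21])
    q=P[((H[...,0]<8)|(H[...,0]>172))&(H[...,1]>110)&(d["depth"]>.05)];q=q[(abs(q-c)<[.07,.09,.06]).all(1)]
    o=q[q[:,2]<np.quantile(q[:,2],.5)]
    print("ring",len(q),q.mean(0).round(4),q.min(0).round(4),q.max(0).round(4))
    for n in("scene","top"):
        d=arm.get_image(n);P=cloud(d);H=hsv(d);x,y,z=np.moveaxis(P,-1,0)
        g=P[(abs(H[...,0]-75)<20)&(H[...,1]>80)&(z>.14)&(z<.155)&(x>.4)&(x<.85)&(abs(y)<.25)]
        dd=np.hypot(*(g[:,:2]-PIV).T);k=g[(dd>.12)&(dd<.25)]
        m=k[:,:2].mean(0)-PIV if len(k) else [0,0];print(n,"arm deg",len(k),np.rad2deg(np.arctan2(-m[1],-m[0])-PSI).round(2))
if __name__=="__main__": ring()
E
python3 ring.py; python3 st.py
```

```text
ring 3839 [0.6373 0.0555 0.2044] [0.6256 0.0283 0.1892] [0.6573 0.0874 0.2252]
scene arm deg 334 -4.21
top arm deg 0 7.0
11.875 [0.6651 0.0207 0.2027] [ 0.43  0.39 -0.82  2.05  1.26  0.53  0.14] [-5.7  0.3 -8.1]
```

Call:
jog_arm(
  rows=[
    [[0,0,0.3],[0,0,0],0.6],
    [[0,0,0.5],[0,0,0],0.6],
    [[0,0,0.5],[0,0,0],0.6],
  ],
)

```text
clock: 12.25
position: [0.6651, 0.0206, 0.2078]
ee_rot: [0.15, 2.51, -0.051]
force: [-5.1, -0.6, -8.3]
width: 0.606
gripper_force: 4.4
```

Run:
```python
from nx import *
s,ref=now();print(np.round(s["position"],4),np.round(s["force"],1),np.round(s["joints"],2))
q=np.array(s["joints"]);p0=ref[0];c=np.array([*PIV,p0[2]])
for th in range(4,33,4):
    Q=R.from_euler('z',th,degrees=True);x=c+Q.apply(p0-c);q,pa=go(q,(x,Q.as_matrix()@ref[1]),8,.001)
    print(th,((x-p0)*100).round(2),len(pa)-1,q.round(2))
```

```text
[0.6651 0.0206 0.2078] [-5.1 -0.6 -8.3] [ 0.44  0.39 -0.83  2.04  1.24  0.54  0.16]
4 [ 0.21 -0.5   0.  ] 1 [ 0.51  0.44 -0.83  2.    1.23  0.46  0.32]
8 [ 0.45 -0.99  0.  ] 1 [ 0.58  0.45 -0.86  1.99  1.19  0.42  0.45]
12 [ 0.72 -1.46  0.  ] 1 [ 0.65  0.48 -0.91  1.98  1.14  0.39  0.61]
16 [ 1.02 -1.91  0.  ] 1 [ 0.73  0.52 -0.97  1.96  1.09  0.38  0.77]
20 [ 1.36 -2.33  0.  ] 1 [ 0.81  0.58 -1.04  1.93  1.05  0.39  0.92]
24 [ 1.72 -2.73  0.  ] 1 [ 0.88  0.64 -1.11  1.91  1.01  0.42  1.07]
28 [ 2.12 -3.11  0.  ] 1 [ 0.93  0.71 -1.18  1.87  0.99  0.46  1.21]
32 [ 2.53 -3.45  0.  ] 1 [ 0.97  0.78 -1.24  1.84  0.97  0.51  1.35]
```

Pin about 16 mm up at 8 N. Now the swing, along the arc about the pivot.

Call:
jog_arm(
  rows=[
    [[0.1,-0.25,0],[0,0,2],0.6],
    [[0.21,-0.5,0],[0,0,4],0.6],
    [[0.33,-0.75,0],[0,0,6],0.6],
    [[0.45,-0.99,0],[0,0,8],0.6],
    [[0.58,-1.23,0],[0,0,10],0.6],
    [[0.72,-1.46,0],[0,0,12],0.6],
    [[0.72,-1.46,0],[0,0,12],0.6],
  ],
)

```text
clock: 13.12
position: [0.672, 0.0052, 0.2073]
ee_rot: [-0.113, 2.512, 0.034]
force: [-7.0, -0.0, -8.5]
width: 0.599
gripper_force: 5.1
```

```bash
python3 ring.py; python3 st.py
```

```text
ring 3911 [0.6381 0.0351 0.2079] [0.6253 0.0102 0.1513] [0.7401 0.0688 0.2293]
scene arm deg 293 6.86
top arm deg 125 6.53
13.275 [0.6721 0.0053 0.2075] [ 0.64  0.43 -0.93  2.03  1.13  0.4   0.55] [-6.1 -0.  -8. ]
```

Call:
jog_arm(
  rows=[
    [[0.15,-0.23,0],[0,0,2],0.6],
    [[0.3,-0.45,0],[0,0,4],0.6],
    [[0.47,-0.66,0],[0,0,6],0.6],
    [[0.64,-0.87,0],[0,0,8],0.6],
    [[0.82,-1.07,0],[0,0,10],0.6],
    [[1.0,-1.27,0],[0,0,12],0.6],
    [[1.0,-1.27,0],[0,0,12],0.6],
  ],
)

```text
clock: 14.15
position: [0.6823, -0.0089, 0.2069]
ee_rot: [-0.373, 2.492, 0.118]
force: [-6.0, -1.6, -8.8]
width: 0.603
gripper_force: 4.9
```

```bash
python3 ring.py; python3 st.py
```

```text
ring 3929 [0.643  0.0138 0.2074] [ 0.6283 -0.0091  0.1524] [0.7448 0.0481 0.2288]
scene arm deg 227 18.58
top arm deg 317 21.14
14.3 [ 0.6823 -0.0089  0.2071] [ 0.86  0.56 -1.13  1.97  0.99  0.43  1.  ] [-5.5 -2.4 -9. ]
```

Call:
jog_arm(
  rows=[
    [[0.2,-0.19,0],[0,0,2],0.6],
    [[0.4,-0.38,0],[0,0,4],0.6],
    [[0.4,-0.38,0],[0,0,4],0.6],
    [[0.4,-0.38,-0.4],[0,0,4],0.6],
    [[0.4,-0.38,-0.8],[0,0,4],0.6],
    [[0.4,-0.38,-0.8],[0,0,4],0.6],
  ],
)

```text
clock: 15.05
position: [0.6871, -0.0126, 0.2]
ee_rot: [-0.46, 2.478, 0.145]
force: [-7.0, -3.6, -3.5]
width: 0.601
gripper_force: 4.2
```

```bash
python3 ring.py; python3 st.py
```

```text
ring 3936 [0.6453 0.007  0.2012] [ 0.6301 -0.0147  0.1513] [0.7328 0.0414 0.2222]
scene arm deg 166 22.19
top arm deg 397 25.95
15.2 [ 0.6871 -0.0126  0.2001] [ 0.9   0.62 -1.17  1.95  0.97  0.44  1.13] [-7.5 -3.6 -3.6]
```

Call:
jog_arm(
  rows=[
    [[-0.2,-0.1,-0.4],[0,0,0],0.6],
    [[-0.4,-0.15,-0.8],[0,0,0],0.6],
    [[-0.5,-0.2,-1.0],[0,0,0],0.6],
    [[-0.5,-0.2,-1.0],[0,0,0],0.6],
  ],
)

```text
clock: 15.7
position: [0.6824, -0.0123, 0.1906]
ee_rot: [-0.462, 2.475, 0.149]
force: [0.5, -0.0, -0.5]
width: 0.598
gripper_force: 0.0
```

```bash
python3 w.py pics/w4.png
python3 - <<'E'
from nx import *
from scipy.optimize import least_squares as ls
w=dict(np.load("w.npz"));M=R.from_rotvec(w["rot"]).as_matrix();P=cloud(w)@M.T+w["pos"];H=hsv(w)
q=P[((H[...,0]<8)|(H[...,0]>172))&(H[...,1]>110)&(w["depth"]>.05)]
q=q[(abs(q-[.652,.012,.205])<[.05,.05,.04]).all(1)]
def f(v):
    th,l=v;yaw=PSI+th;X=np.array([np.cos(yaw),np.sin(yaw),0]);Y=np.array([-X[1],X[0],0]);C=np.array([*PIV,.2+l])-.091*X
    d=q-C;n=(X-[0,0,1])/2**.5;a=d@n;rr=d-np.outer(a,n);return np.hypot(a,np.linalg.norm(rr,axis=1)-.027)-.003
r=ls(f,[.49,.01],loss="soft_l1",f_scale=.002);print("arm deg",np.rad2deg(r.x[0]),"lift mm",r.x[1]*1e3,"res",np.median(abs(r.fun)))
show("center of ring",tf(np.rad2deg(r.x[0]),.02,0,r.x[1],36,-.036),(w["pos"],M))
E
cat > /dev/null
```

```text
15.7 [ 0.6824 -0.0123  0.1906] [-0.462  2.475  0.149] [ 0.89  0.62 -1.15  1.97  0.99  0.41  1.11] [ 0.5 -0.  -0.5]
arm deg 28.373581795337355 lift mm 8.240935066156968 res 0.0005173634930120143
center of ring shift cm [-0.51 -0.26  0.15] turn deg [0.  0.1 0.2] pos [ 0.6773 -0.0149  0.1921]
```

View pics/w4.png

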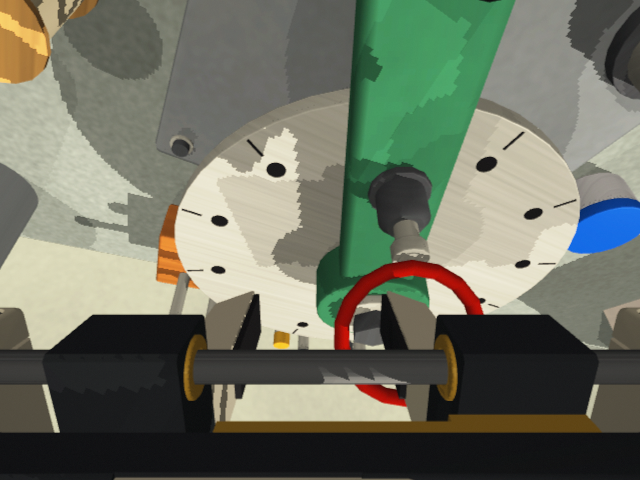

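The pin is riding on the disc, with the arm at 28.4° and no force on the tool. I'll centre the finger low in the ring and nudge sideways until the pin drops.

Call:
jog_arm(
  rows=[
    [[-0.32,-0.13,-0.25],[0,0,0],0.6],
    [[-0.65,-0.26,-0.5],[0,0,0],0.6],
    [[-0.52,-0.58,-0.5],[0,0,0],0.6],
    [[-0.39,-0.9,-0.5],[0,0,0],0.6],
    [[-0.39,-0.9,-0.5],[0,0,0],0.6],
  ],
)

```text
clock: 16.38
position: [0.6785, -0.0218, 0.1853]
ee_rot: [-0.461, 2.476, 0.149]
force: [-0.6, 0.5, -0.0]
width: 0.597
gripper_force: 0.0
```

Call:
jog_arm(
  rows=[
    [[0.04,-0.09,0],[0,0,0],0.6],
    [[0.07,-0.18,0],[0,0,0],0.6],
    [[0.11,-0.27,0],[0,0,0],0.6],
    [[0.11,-0.27,0],[0,0,0],0.6],
  ],
)

```text
clock: 16.88
position: [0.6793, -0.0241, 0.1853]
ee_rot: [-0.462, 2.476, 0.149]
force: [0.1, -0.6, -0.9]
width: 0.601
gripper_force: 0.0
```

```bash
cat > fit.py <<'E'
from nx import *
from scipy.optimize import least_squares as ls
s,(pos,M)=now();w=arm.get_image("wrist");P=cloud(w)@M.T+pos;H=hsv(w)
q=P[((H[...,0]<8)|(H[...,0]>172))&(H[...,1]>110)&(w["depth"]>.05)]
q=q[(abs(q-[.652,.012,.205])<[.05,.05,.04]).all(1)]
def f(v):
    th,l=v;yaw=PSI+th;X=np.array([np.cos(yaw),np.sin(yaw),0]);C=np.array([*PIV,.2+l])-.091*X
    d=q-C;n=(X-[0,0,1])/2**.5;a=d@n;rr=d-np.outer(a,n);return np.hypot(a,np.linalg.norm(rr,axis=1)-.027)-.003
r=ls(f,[.5,.005],loss="soft_l1",f_scale=.002);print(s["clock"],"arm deg",np.rad2deg(r.x[0]),"lift mm",r.x[1]*1e3,"res",np.median(abs(r.fun)),len(q),np.round(s["force"],1),np.round(s["joints"],2))
show("ring centre",tf(np.rad2deg(r.x[0]),.02,0,r.x[1],36,-.036),(pos,M))
E
python3 fit.py
```

```text
16.875 arm deg 28.301731918598804 lift mm 8.276546228453896 res 0.0005085498655136096 3176 [ 0.1 -0.6 -0.9] [ 0.92  0.63 -1.15  1.98  0.99  0.4   1.13]
ring centre shift cm [-0.21  0.92  0.68] turn deg [0.  0.1 0.2] pos [ 0.6772 -0.0148  0.1921]
```

No contact yet. I'll keep going in about 1 mm steps, with j3 still clear of its limit.

Call:
jog_arm(
  rows=[
    [[0.04,-0.09,0],[0,0,0],0.6],
    [[0.07,-0.18,0],[0,0,0],0.6],
    [[0.11,-0.27,0],[0,0,0],0.6],
    [[0.15,-0.37,0],[0,0,0],0.6],
    [[0.15,-0.37,0],[0,0,0],0.6],
  ],
)

```text
clock: 17.55
position: [0.6809, -0.0279, 0.1853]
ee_rot: [-0.462, 2.476, 0.149]
force: [-0.4, -0.1, -0.3]
width: 0.599
gripper_force: 0.0
```

```bash
python3 fit.py
```

```text
17.55 arm deg 30.192812647662887 lift mm 4.574344714925561 res 0.0010997213448895335 2955 [-0.4 -0.1 -0.3] [ 0.93  0.63 -1.16  1.97  0.99  0.4   1.14]
ring centre shift cm [-0.16  1.11  0.31] turn deg [0.  0.1 2.1] pos [ 0.6793 -0.0168  0.1884]
```

It reached 30.2° and the pin is dropping. I'll centre the finger so nothing holds the ring, then measure again.

Call:
jog_arm(
  rows=[
    [[-0.15,0.35,0],[0,0,0],0.6],
    [[-0.3,0.7,0],[0,0,0],0.6],
    [[-0.42,1.0,0],[0,0,0],0.6],
    [[-0.42,1.0,0],[0,0,0],0.6],
  ],
)

```text
clock: 18.1
position: [0.6765, -0.0172, 0.1854]
ee_rot: [-0.463, 2.476, 0.149]
force: [1.1, -0.3, 0.1]
width: 0.596
gripper_force: 0.0
```

```bash
python3 fit.py
```

```text
18.1 arm deg 29.95725767696747 lift mm 4.440146681973754 res 0.0011638511133594688 3319 [ 1.1 -0.3  0.1] [ 0.91  0.61 -1.14  1.99  1.    0.39  1.11]
ring centre shift cm [0.26 0.06 0.28] turn deg [0.  0.1 1.8] pos [ 0.6791 -0.0166  0.1883]
```

```bash
cat >> fit.py <<'E'
for l in(-.004,0,.01):
    r=ls(f,[.52,l],loss="soft_l1",f_scale=.001);print(np.rad2deg(r.x[0]),r.x[1]*1e3,r.cost)
print(q.min(0),q.max(0),np.quantile(q,[.02,.98],axis=0))
im=w["img"][:,:,::-1].copy();m=((H[...,0]<8)|(H[...,0]>172))&(H[...,1]>110)&(w["depth"]>.05);cv2.imwrite("pics/w5.png",im)
E
python3 fit.py
```

```text
18.15 arm deg 29.985399458840053 lift mm 4.475897745920055 res 0.0011171605169721436 3292 [-0.5 -0.6 -0.5] [ 0.91  0.61 -1.14  1.99  1.    0.39  1.11]
ring centre shift cm [0.25 0.09 0.29] turn deg [0.  0.1 1.8] pos [ 0.6791 -0.0166  0.1883]
29.996868020788867 4.585198785305098 0.003507911796806953
29.937988774181164 -0.5198384186176008 0.0021052122857694393
29.938084330475924 -0.5198490312542484 0.0021052122859312713
[ 0.608707   -0.03326682  0.17703726] [0.67704198 0.03511578 0.23763019] [[ 0.63175456 -0.01606554  0.18021561]
 [ 0.67438649  0.0307063   0.22110407]]
```

View pics/w5.png

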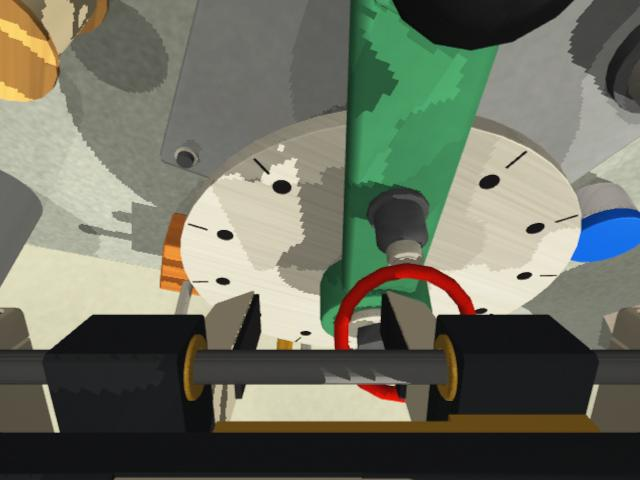

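The correct minimum is 29.94° with the lift at about 0: the pin is home, as in the picture (pin stub short at (405,250), ring at 335–475 around the free finger). Now withdrawing along the finger axis.

Call:
jog_arm(
  rows=[
    [[-0.6,-0.25,0.9],[0,0,0],0.6],
    [[-1.3,-0.55,1.9],[0,0,0],0.6],
    [[-2.2,-0.93,3.2],[0,0,0],0.6],
    [[-3.2,-1.36,4.8],[0,0,0],0.6],
    [[-4.3,-1.83,6.4],[0,0,0],0.6],
    [[-5.4,-2.3,8.1],[0,0,0],0.6],
    [[-6.5,-2.76,9.7],[0,0,0],0.6],
    [[-6.5,-2.76,11.7],[0,0,0],0.6],
  ],
)

```text
clock: 19.2
position: [0.6105, -0.0456, 0.3027]
ee_rot: [-0.462, 2.477, 0.149]
force: [0.3, -0.3, 0.4]
width: 0.601
gripper_force: 0.0
```

Call:
jog_arm(
  rows=[
    [[-2,-1,3],[0,0,0],0.6],
    [[-4,-3,6],[0,0,0],0.6],
    [[-6,-6,8],[0,0,0],0.6],
    [[-6,-10,8],[0,0,0],0.6],
    [[-6,-10,8],[0,0,0],0.6],
  ],
)

```text
clock: 19.82
position: [0.5512, -0.1495, 0.3827]
ee_rot: [-0.455, 2.476, 0.147]
force: [-0.6, 0.3, 0.1]
width: 0.6
gripper_force: 0.0
```

```bash
python3 fit.py | sed -n '1p;3,5p'
python3 - <<'E'
from h import *
from cell import arm
d=arm.get_image("scene");cv2.imwrite("pics/s6.png",cv2.resize(d["img"][190:390,200:460,::-1],None,fx=2.5,fy=2.5))
for n in("top","scene"):
    d=arm.get_image(n);P=cloud(d);H=hsv(d);x,y,z=np.moveaxis(P,-1,0);reg=(d["depth"]>0)&(x>.4)&(x<.8)&(abs(y)<.25)
    red=P[reg&((H[...,0]<8)|(H[...,0]>172))&(H[...,1]>110)&(z>.16)];b=P[reg&(z>.18)&(z<.2)&(H[...,2]<70)];c=P[reg&(z>.07)&(z<.09)&(H[...,2]<60)&(y>.1)];l=P[reg&(abs(H[...,0]-18)<8)&(H[...,1]>110)&(z>.055)&(z<.07)]
    for t,q in(("ring",red),("knob",b),("cover",c),("blank",l)):print(n,t,len(q),len(q) and np.median(q,0).round(4),len(q) and q[:,2].min().round(3))
E
```

```text
19.825 arm deg 31.02326489469031 lift mm 4.330835208565423 res 0.0010771909064757907 843 [-0.6  0.3  0.1] [ 1.55  0.16 -1.2   1.84 -0.37  0.79  2.52]
31.01897119031915 4.438571917439137 0.0005389081033823236
29.87449803963326 -0.49450374296611344 0.0002150266046504722
31.019066002104687 4.438520516528688 0.0005389081007416062
top ring 85 [0.6542 0.0011 0.201 ] 0.18
top knob 191 [ 0.534  -0.0374  0.1876] 0.181
top cover 11 [0.5587 0.1706 0.0752] 0.07
top blank 0 0 0
scene ring 91 [0.6544 0.0139 0.2004] 0.164
scene knob 136 [ 0.539  -0.0319  0.1869] 0.18
scene cover 124 [0.5642 0.1823 0.072 ] 0.07
scene blank 51 [ 0.5351 -0.0275  0.0641] 0.057
```

View pics/s6.png

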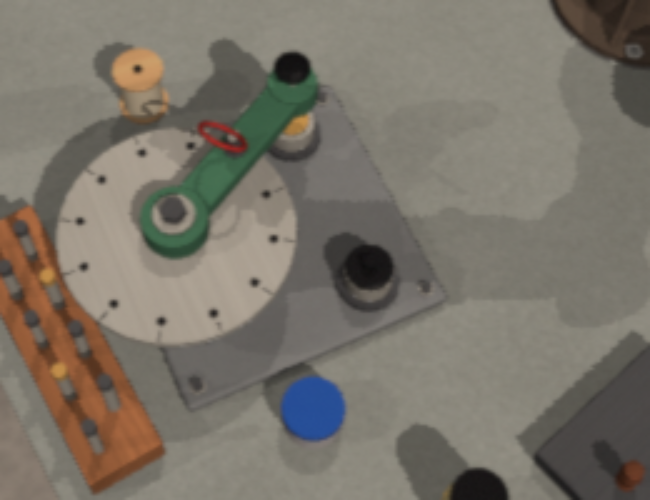

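The arm sits over the blank's anvil (blank visible at (297,122)), with the head at (0.536, -0.035). The ring is at home height at 29.9°, the loose items haven't moved and the robot is clear. Handing in.

```bash
python3 -c "
from cell import arm
print(arm.sign_off())"
```

```text
the job is handed in; nothing more can be done
None
```

The arm was swung one hole across to the blank's anvil, measured at 29.9°, with the index pin home to within the camera's accuracy and the gripper clear. I handed the job in at about 20 s on the robot's clock; the sign-off gave no verdict.

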